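# Refit the divider combs of a supply-cart drawer tray

## Task

Get the drawer tray ready for restocking: take the small carton off the tray and set it down the same way up, flat on the floor of the open steel basket, and fit both dividers into the tray, each with all of its comb teeth in its own row of slots (five teeth in the five-slot row, four in the four-slot row) and pressed fully home so that its flange lies flush on the tray. Leave the bottles, jars, tape and bowl standing about where they are.

Things in the scene. Friction and masses are not known exactly. Their poses are not given: they have to be found in the camera images.
- tray: Fixed white slotted tray, 182 x 202 mm with rims (blue rims at -x and +x). Origin: centre of underside, on the table. Plate top 24 mm up, rim tops 30 mm. Rows of slots along y: five (y = 0, +-30, +-60 mm) at x = -40 mm, four (y = +-13, +-39) at x = +40. Slots: 9 mm along y, 22 along x, 22 deep. A divider fully home has its flange on the plate and its tooth tips 4 mm above this origin.
- row_five (a point): The middle of the row of five slots, on the plate's top surface (24 mm above the table). Axes as the tray's: y along the row.
- row_four (a point): The middle of the row of four slots, on the plate's top surface (24 mm above the table). Axes as the tray's: y along the row.
- divider_five: The longer grey divider, standing on 5 comb teeth, 138 mm long (y). Origin: centre of the teeth's underside; z up. Teeth at y = 0, +-30, +-60 mm: 20 mm high, 6 mm along y, 18 across x, lowest 7 mm tapering to 3 x 14. Above: flange 22 mm wide, height 20 to 26; upright panel 10 mm thick (x), height 26 to 68, to be gripped across its thickness. Fits either way round. 0.06 to 0.13 kg.
- divider_four: The shorter grey divider, standing on 4 comb teeth, 96 mm long (y). Origin: centre of the teeth's underside; z up. Teeth at y = +-13, +-39 mm: 20 mm high, 6 mm along y, 18 across x, lowest 7 mm tapering to 3 x 14. Above: flange 22 mm wide, height 20 to 26; upright panel 10 mm thick (x), height 26 to 68, to be gripped across its thickness. Fits either way round. 0.06 to 0.13 kg.
- carton: A small closed white paper carton with a blue band, 70 mm (x) by 46 mm (y) by 40 mm tall, at the start lying on the tray over its slots. Origin: centre of its underside, z up. About 0.08 kg.
- basket: A fixed open steel basket without a lid, outside 120 mm (x) by 160 mm (y) by 50 mm tall, walls and floor 4 mm. Origin: centre of its underside, on the table. x and y along its sides.
- flask: Bystander, to be left alone: amber screw-cap bottle, 44 mm across, 100 mm tall, usually between the robot and the tray. Origin: centre of its underside.
- ointment_jar: Bystander, to be left alone: small white jar, 40 mm across, 45 mm tall. Origin: centre of its underside.
- vial: Bystander, to be left alone: small clear bottle with a metal cap, 28 mm across, 50 mm tall. Origin: centre of its underside.
- rinse_bottle: Bystander, to be left alone: tall clear plastic bottle, 60 mm across, 150 mm tall. Origin: centre of its underside.
- wipes_tub: Bystander, to be left alone: white tub with a blue lid, 76 mm across, 100 mm tall. Origin: centre of its underside.
- tape_roll: Bystander, to be left alone: roll of paper tape lying flat, 80 mm across, 25 mm tall. Origin: centre of its underside.
- bowl: Bystander, to be left alone: steel bowl, 100 mm across, 40 mm tall. Origin: centre of its underside.
Things that resemble listed ones, but are neither listed nor needed, are in the scene too. What is shaped like the divider_five but purple is not meant. What is shaped like the carton but yellow is not meant.

How it is judged:
At the end, for the whole second after the job is handed in: Carton upright (0.12 rad) on the basket floor; each divider within 4 mm of the middle of its own row, in line (0.06 rad), upright (0.05 rad) and within 2.5 mm of fully home; all released and at rest. No bystander moved over 30 mm or tipped (z of carton in the frame of basket below 0.012 m and angle between carton's own z axis and vertical below 0.12 rad and linear speed of each of carton, divider_five, divider_four below 0.02 m/s and x of carton in the frame of basket between -0.05 and 0.05 m and y of carton in the frame of basket between -0.07 and 0.07 m and horizontal distance between divider_five and row_five below 0.004 m and z of each of divider_five, divider_four in the frame of tray below 0.0065 m and angle between the y axis of each of divider_five, divider_four and the y axis of tray, either way round below 0.06 rad and angle between each of divider_five, divider_four's own z axis and vertical below 0.05 rad and horizontal distance between divider_four and row_four below 0.004 m); the robot touches nothing.
It fails at once if a bystander is shifted more than 30 mm (distance of any of flask, ointment_jar, vial, rinse_bottle, wipes_tub, tape_roll, bowl from where it was at the start of the episode above 0.03 m).
It fails at once if a bystander is tipped over (angle between any of flask, ointment_jar, vial, rinse_bottle, wipes_tub, tape_roll, bowl's own z axis and vertical above 0.5 rad).
It also fails if it takes over 72 s, if anything falls off the work surface, if the arm or the gripper's body presses on something with over 40 N, if the wrist force passes 120 N, or if a joint passes its speed limit or range.

## Robot

A 7-joint arm with a two-finger parallel gripper is mounted at the origin on the work surface. World frame = base frame: x ahead of the robot, y to its left, z up, the work surface at z = 0. Lengths are in m, angles in rad, forces in N, time in s.
With the tool pointing down it reaches from about 0.4 to 0.875 m from the base axis. Payload 19.3 kg.
Tool frame: the origin (TCP) lies between the finger pads; the fingertips stand 17 mm ahead of it and the grasp point (between the pads) lies 2 mm behind it; x points along the fingers, y is the direction in which the jaws open and shut, and the axes are right-handed (so a half turn about x gives the same grasp; the last joint's range is limited). The gripper opens to 85 mm and grips with 20 to 120 N. Pads are 22 mm wide; open, the fingers measure 114 mm over their backs; the gripper's body (76 mm by 85 mm) begins 54 mm behind the grasp point. The pads swing forward as they close: fully open they stand 13 mm farther back than shut.
Start: joints at [1.145, 0.521, -0.036, 1.599, 0.021, 1.021, -0.113], TCP at [0.218, -0.586, 0.248] pointing down, gripper open.
Joint ranges: [-2.91, 2.91], [-0.3, 2.13], [-1.5, 1.42], [0.17, 2.43], [-1.26, 4.41], [0.16, 1.93], [-2.52, 2.52]. Speed limits (rad/s): [1.89, 1.89, 2.39, 2.39, 3.01, 3.01, 3.01].

## Interface

Orientations are given as [roll, pitch, yaw] about the fixed x, y, z axes, in that order (R = Rz(yaw) Ry(pitch) Rx(roll)).
In Python, from workcell import bot gives the robot as it stands.
- The arm moves only by the shell command python3 -m creep 'ROWS' [FORCE]. ROWS is JSON, a list of rows, each an object of numbers: "wx", "wy", "wz": the turn, a rotation vector about the tool's x, y, z in degrees; "tx", "ty", "tz": the shift along the tool's x, y, z in m; "claw": the closure, from 0 (fully open) to 1 (shut). A call has 1 to 8 rows; each row is the pose to reach, as a shift and turn from the pose measured when the call began, along the tool's axes at that moment; what a row does not reach only later rows make up. A row lasts 1/10 s, in which the tool goes at most 50 mm and 8.59 degrees, less where a joint would pass 70% of its speed; a pose out of reach is approached as far as the arm can. A call with a gripper value outside its range is refused whole. The fingers move at their own pace and stop on an object; FORCE is the grip in N (left out, the last holds). Time passes only in rows, so rows that repeat a pose let the fingers close. It gives the time, the measured TCP pose, the force and the opening at its end, in the units of the state.
- bot.observe(): the state, without advancing time (a new reading comes with each control period).
- bot.grab_frame(name): name is "scene" or "top"; returns the picture (480x640x3 uint8, blue, green, red); there is no depth.
- bot.get_calibration(name): a dict with "fx", "fy", "cx", "cy" (pixels), "dist_coeffs" ([k1, k2, p1, p2, k3] as OpenCV has them; the pictures are not rectified), "R" (3x3) and "t" (3): a world point X has camera coordinates R X + t. Camera axes: x right, y down, z forward; pixel columns grow to the right and rows downward; lengths in m; the calibration is good to about 2 mm. A picture is of the moment at which its call begins. get_calibration takes no time and is no camera call.
- bot.job_done(): hands the job in, once; it reports no verdict.
The state is a dict: "clock": time; "qpos": joint angles; "qd": joint speeds; "joint_efforts": joint torques, N m; "position": TCP position; "tool_rot": TCP orientation; "force": force on the tool from outside, world axes, zero at the start; "moment": the same for the moment, N m; "grip_width": finger opening in m.
Only numpy, scipy, OpenCV 4.12 (cv2) and the standard library are available. Lean on these libraries where they do the work, as an engineer would, in place of code of your own. Each camera call takes 0.05 s, during which the arm holds its last target.

## Working session

There is one attempt and no reset: what is moved stays moved. The work goes in short steps, Python scripts to look and compute and a shell command to move; the robot and the scene stay as the last step left them, time stands still between calls to the robot, and variables do not carry over. Pictures are saved under pics/ and viewed, and the job is handed in when it is done.

```bash
ls; mkdir -p pics; python3 - <<'E'
from workcell import bot
import cv2
print(bot.observe())
for n in("scene","top"):
    cv2.imwrite(f"pics/{n}0.png",bot.grab_frame(n)); print(bot.get_calibration(n))
E
```

```text
pics
{'clock': 0.0, 'qpos': array([ 1.14480111,  0.52201174, -0.03632625,  1.59999191,  0.0212314 ,
        1.02111835, -0.11283277]), 'qd': array([ 2.73801467e-03, -7.44997202e-04, -1.82275771e-03,  6.62574789e-05,
        1.12885123e-04,  7.39811253e-04,  6.78267823e-04]), 'joint_efforts': array([ 6.44838528e-04, -9.27101684e+01,  1.98048681e+00, -3.69917822e+01,
        1.79089140e-02,  8.32778140e-03,  7.61178853e-06]), 'position': array([ 0.2175574 , -0.58557419,  0.24773293]), 'tool_rot': array([-1.47491605,  1.56965275,  2.02244421]), 'force': array([-1.03770148, -0.28318508,  0.78847909]), 'moment': array([ 0.0373887 , -0.00055238, -0.02399689]), 'grip_width': 0.0855262115598759}
{'fx': 548.2942068317922, 'fy': 548.2942068317922, 'cx': 316.5801828698175, 'cy': 234.51372484143124, 'dist_coeffs': array([-0.02867007,  0.        ,  0.        ,  0.        ,  0.        ]), 'R': array([[-2.21329148e-01,  9.75199133e-01, -2.44868903e-04],
       [ 7.45390981e-01,  1.69010454e-01, -6.44847076e-01],
       [-6.28812924e-01, -1.42905977e-01, -7.64311578e-01]]), 't': array([ 0.14547344, -0.39045095,  1.60507881])}
{'fx': 540.8648814173654, 'fy': 540.8648814173654, 'cx': 318.63992326812297, 'cy': 241.24020694932273, 'dist_coeffs': array([0.0076213, 0.       , 0.       , 0.       , 0.       ]), 'R': array([[ 0.01282637, -0.9998297 ,  0.01326826],
       [-0.99749727, -0.01371692, -0.06936175],
       [ 0.06953194, -0.01234539, -0.99750333]]), 't': array([-0.03349833,  0.57958617,  1.25468454])}
```

View pics/scene0.png

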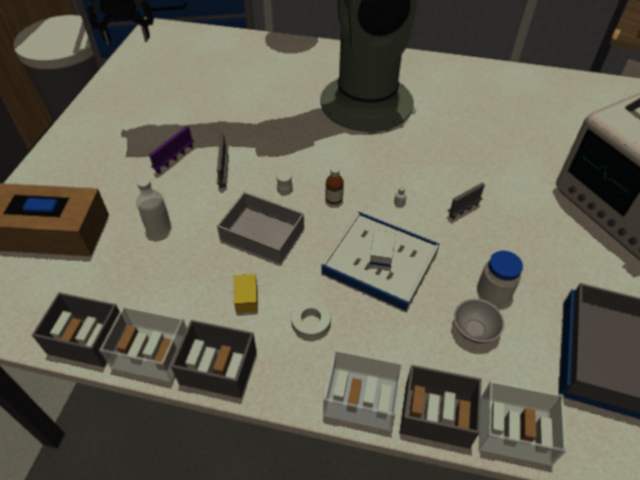

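View pics/top0.png

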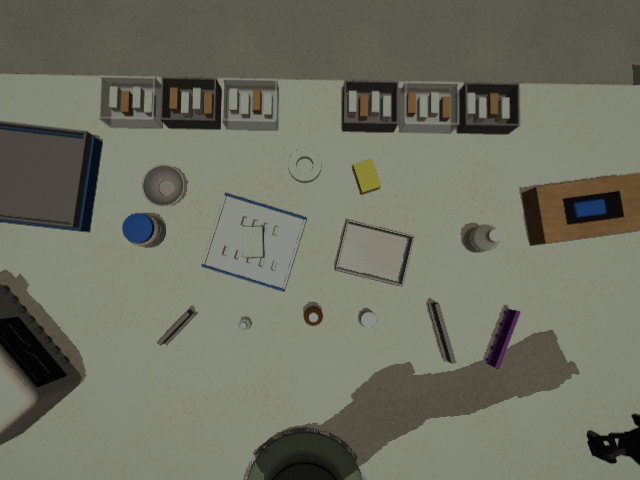

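Top view: the tray is at about (255,243) with the carton at (254,241). The basket is at (374,252), divider_five at (441,331), divider_four at (178,326), the purple decoy at (503,337) and the yellow decoy at (366,176). I'll enlarge crops of these.

```bash
cat > h.py <<'E'
import numpy as np, cv2
from scipy.spatial.transform import Rotation as Ro
from workcell import bot
def cal(n):
    c=bot.get_calibration(n);K=np.array([[c['fx'],0,c['cx']],[0,c['fy'],c['cy']],[0,0,1]]);return K,c['dist_coeffs'],c['R'],c['t']
def w2p(n,X):
    K,d,R,t=cal(n);return cv2.projectPoints(np.atleast_2d(np.float64(X)),cv2.Rodrigues(R)[0],t,K,d)[0][:,0]
def p2w(n,P,z):
    K,d,R,t=cal(n);u=cv2.undistortPoints(np.float64(P).reshape(-1,1,2),K,d)[:,0]
    r=np.c_[u,np.ones(len(u))]@R; C=-R.T@t
    return C+r*((z-C[2])/r[:,2])[:,None]
def crop(img,x,y,w,h,s,name):
    cv2.imwrite(name,cv2.resize(img[y:y+h,x:x+w],None,fx=s,fy=s,interpolation=cv2.INTER_CUBIC))
def delta(P,rpy):
    """shift/turn in the tool axes to reach world pose"""
    o=bot.observe();R0=Ro.from_euler('xyz',o['tool_rot'])
    return R0.inv().apply(np.array(P)-o['position']),np.degrees((R0.inv()*Ro.from_euler('xyz',rpy)).as_rotvec())
E
python3 - <<'E'
from h import *
t=cv2.imread('pics/top0.png')
crop(t,190,180,130,120,6,'pics/c1.png')
crop(t,325,210,100,85,7,'pics/c2.png')
crop(t,415,290,60,80,7,'pics/c3.png')
crop(t,150,295,60,60,8,'pics/c4.png')
E
```

```text
(no output)
```

View pics/c1.png

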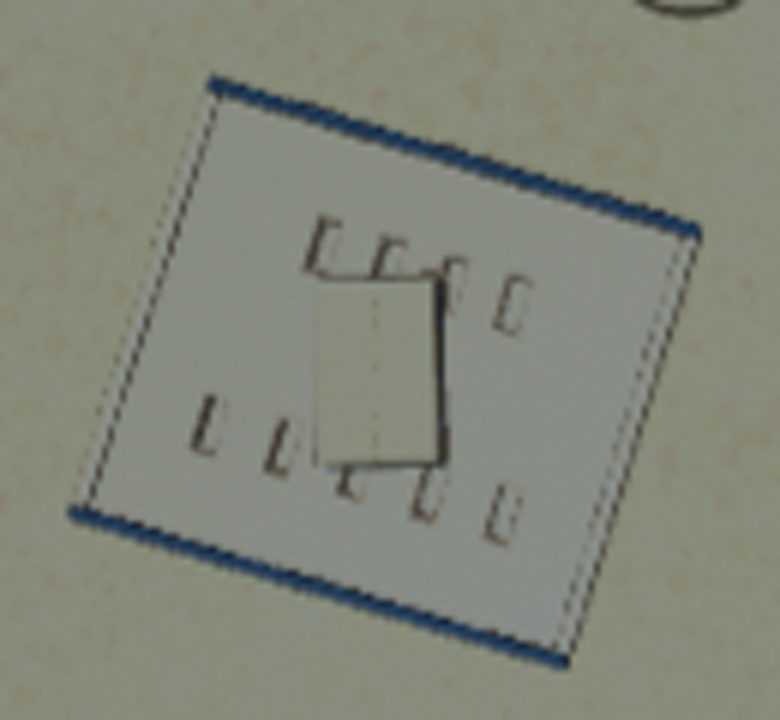

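View pics/c2.png

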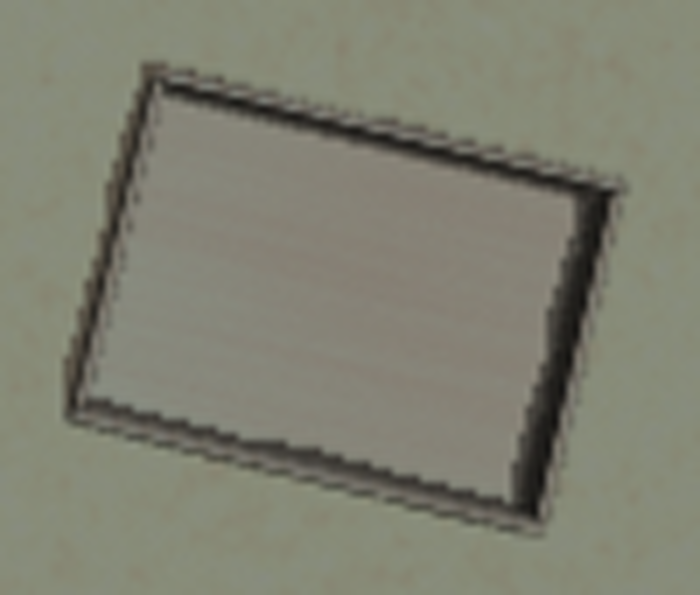

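View pics/c3.png

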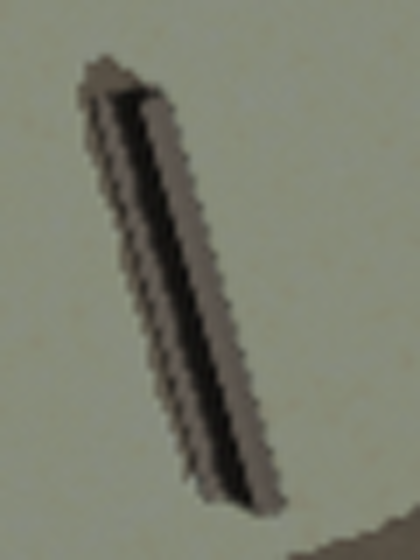

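View pics/c4.png

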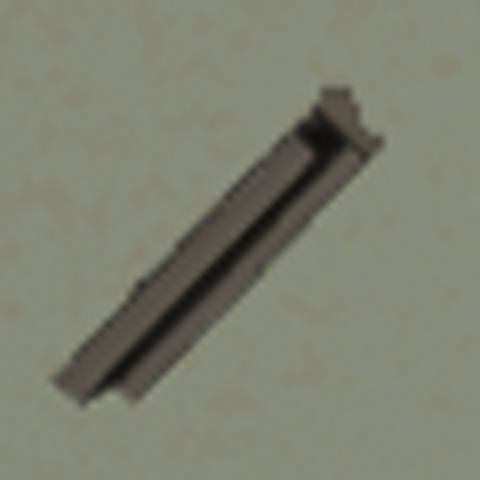

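```bash
cat > m.py <<'E'
from h import *
def fit(name,x0,y0,s,pts,size,z,cam='top'):
    # pts ordered TL,TR,BR,BL in image = (+x,+y),(+x,-y),(-x,-y),(-x,+y)
    P=(np.array(pts)+.5)/s-.5+[x0,y0]
    W=p2w(cam,P,z)[:,:2]
    a,b=np.array(size)/2
    M=np.array([[a,b],[a,-b],[-a,-b],[-a,b]])
    c=W.mean(0); H=M.T@(W-c); th=np.arctan2(H[0,1]-H[1,0],H[0,0]+H[1,1])
    R=np.array([[np.cos(th),-np.sin(th)],[np.sin(th),np.cos(th)]])
    e=W-c-M@R.T
    L=[np.linalg.norm(W[i]-W[(i+1)%4]).round(4) for i in range(4)]
    print(name,'c',c.round(4),'yaw',round(th,4),round(np.degrees(th),2),'sides',L,'res',np.abs(e).max().round(4))
    return c,th
if __name__=='__main__':
    fit('tray',190,180,6,[(212,77),(702,230),(567,668),(70,512)],(.182,.202),.03)
    fit('carton',190,180,6,[(315,278),(440,275),(440,463),(315,466)],(.07,.046),.064)
    fit('basket',325,210,7,[(145,65),(622,187),(543,533),(70,420)],(.12,.16),.05)
    # long dims are y: order (+x,+y),(+x,-y),...
    fit('d5',415,290,7,[(167,95),(285,505),(258,515),(141,102)],(.01,.138),.068)
    fit('d4',150,295,8,[(55,380),(300,128),(318,148),(85,405)],(.01,.096),.068)
    for z,n,px in((.1,'flask',(313,315)),(.045,'jar',(368,317)),(.05,'vial',(244,322)),(.15,'rinse',(492,235)),(.1,'wipes',(139,228)),(.025,'tape',(305,165)),(.04,'bowl',(164,184))):
        print(n,p2w('top',[px],z)[0].round(3))
E
python3 m.py
```

```text
tray c [0.577  0.1247] yaw -0.2882 -16.51 sides [np.float64(0.2009), np.float64(0.1783), np.float64(0.2019), np.float64(0.1782)] res 0.002
carton c [0.5747 0.125 ] yaw 0.0263 1.51 sides [np.float64(0.0474), np.float64(0.0714), np.float64(0.0472), np.float64(0.0714)] res 0.001
basket c [ 0.5536 -0.1529] yaw -0.2226 -12.75 sides [np.float64(0.1624), np.float64(0.117), np.float64(0.1593), np.float64(0.1197)] res 0.0021
d5 c [ 0.374  -0.3118] yaw -1.2921 -74.03 sides [np.float64(0.1353), np.float64(0.0093), np.float64(0.1361), np.float64(0.0087)] res 0.0014
d4 c [0.3786 0.2971] yaw 0.8368 47.95 sides [np.float64(0.0965), np.float64(0.0076), np.float64(0.0952), np.float64(0.0109)] res 0.0012
flask [ 0.412 -0.015  0.1  ]
jar [ 0.406 -0.141  0.045]
vial [0.392 0.142 0.05 ]
rinse [ 0.589 -0.393  0.15 ]
wipes [0.598 0.371 0.1  ]
tape [0.76  0.009 0.025]
bowl [0.707 0.336 0.04 ]
```

```bash
cat > plan.py <<'E'
from h import *
import sys
def go(x,y,z,jaw):
    """tool x down, jaw axis (tool y) at world yaw `jaw` deg mod 180, the nearer"""
    o=bot.observe();R0=Ro.from_euler('xyz',o['tool_rot'])
    best=None
    for k in(0,180):
        a=np.radians(jaw+k);X=np.array([0,0,-1.]);Y=np.array([np.cos(a),np.sin(a),0])
        R=Ro.from_matrix(np.c_[X,Y,np.cross(X,Y)]);v=np.degrees((R0.inv()*R).as_rotvec())
        r=(np.linalg.norm(v),v,k)
        print('  w',v.round(2),'k',k)
    d=R0.inv().apply(np.array([x,y,z])-o['position'])
    Yw=R0.as_matrix()[:,1]
    print('t',d.round(4),'now',o['clock'],o['position'].round(4),'jaw',np.degrees(np.arctan2(Yw[1],Yw[0])).round(2),'q',o['qpos'].round(2),'F',o['force'].round(1),'g',round(o['grip_width'],4))
if __name__=='__main__': go(*map(float,sys.argv[1:]))
E
python3 plan.py .574 .125 .2 91.5
```

```text
w [-1.6111e+02 -7.0000e-02  2.0000e-02] k 0
  w [1.889e+01 1.000e-02 5.000e-02] k 180
t [ 0.0483 -0.5419 -0.5816] now 0.1 [ 0.2176 -0.5856  0.2478] jaw -69.61 q [ 1.14  0.52 -0.04  1.6   0.02  1.02 -0.11] F [ 0.7 -0.4 -0.6] g 0.0855
```

```bash
python3 -m creep '[{"ty":-0.542,"tz":-0.582,"wx":18.9},{"ty":-0.542,"tz":-0.582,"wx":18.9},{"ty":-0.542,"tz":-0.582,"wx":18.9},{"ty":-0.542,"tz":-0.582,"wx":18.9},{"ty":-0.542,"tz":-0.582,"wx":18.9},{"ty":-0.542,"tz":-0.582,"wx":18.9},{"ty":-0.542,"tz":-0.582,"wx":18.9},{"ty":-0.542,"tz":-0.582,"wx":18.9}]' 40; python3 plan.py .574 .125 .2 91.5
```

```text
w [-1.6111e+02 -7.0000e-02  2.0000e-02] k 0
  w [1.889e+01 1.000e-02 5.000e-02] k 180
t [ 0.0483 -0.5419 -0.5816] now 0.1 [ 0.2176 -0.5856  0.2478] jaw -69.61 q [ 1.14  0.52 -0.04  1.6   0.02  1.02 -0.11] F [ 0.7 -0.4 -0.6] g 0.0855$[0]: bad value
```

```bash
python3 -m creep '[{"wx":18.9,"wy":0,"wz":0,"tx":0,"ty":-0.542,"tz":-0.582,"claw":0}]' 40; python3 plan.py .574 .125 .2 91.5
```

```text
clock: 0.2
position: [0.2367, -0.5442, 0.2474]
tool_rot: [0.151, 1.569, -2.79]
force: [2.0, 1.4, -0.6]
grip_width: 0.0855
  w [-1.6997e+02  4.0000e-02  1.7000e-01] k 0
  w [10.03  0.12 -0.03] k 180
t [ 0.0462 -0.5883 -0.4644] now 0.2 [ 0.2367 -0.5442  0.2474] jaw -78.47 q [ 1.06  0.47 -0.01  1.69  0.01  0.98 -0.31] F [ 2.   1.4 -0.6] g 0.0855
```

Every row needs all the keys.

```bash
python3 -m creep '[{"wx":10,"wy":0,"wz":0,"tx":0,"ty":-0.588,"tz":-0.464,"claw":0},{"wx":10,"wy":0,"wz":0,"tx":0,"ty":-0.588,"tz":-0.464,"claw":0},{"wx":10,"wy":0,"wz":0,"tx":0,"ty":-0.588,"tz":-0.464,"claw":0},{"wx":10,"wy":0,"wz":0,"tx":0,"ty":-0.588,"tz":-0.464,"claw":0},{"wx":10,"wy":0,"wz":0,"tx":0,"ty":-0.588,"tz":-0.464,"claw":0},{"wx":10,"wy":0,"wz":0,"tx":0,"ty":-0.588,"tz":-0.464,"claw":0},{"wx":10,"wy":0,"wz":0,"tx":0,"ty":-0.588,"tz":-0.464,"claw":0},{"wx":10,"wy":0,"wz":0,"tx":0,"ty":-0.588,"tz":-0.464,"claw":0}]' 40; python3 plan.py .574 .125 .2 91.5
```

```text
clock: 1.0
position: [0.4194, -0.1823, 0.2473]
tool_rot: [0.399, 1.569, -2.716]
force: [1.6, -1.2, -0.2]
grip_width: 0.0852
  w [-1.7998e+02  7.0000e-02  1.7000e-01] k 0
  w [ 0.02  0.11 -0.05] k 180
t [ 0.0467 -0.3032 -0.1628] now 1.0 [ 0.4194 -0.1823  0.2473] jaw -88.48 q [ 0.39  0.26 -0.13  2.02  0.04  0.87 -1.31] F [ 1.6 -1.2 -0.2] g 0.0852
```

```bash
cat > chk.py <<'E'
from h import *
# project model estimates into scene view for a cross-check
s=cv2.imread('pics/scene0.png')
def box(c,th,a,b,z):
    R=np.array([[np.cos(th),-np.sin(th)],[np.sin(th),np.cos(th)]])
    M=np.array([[a,b],[a,-b],[-a,-b],[-a,b]])/2
    return np.c_[c+M@R.T,np.full(4,z)]
S=4
big=cv2.resize(s,None,fx=S,fy=S,interpolation=cv2.INTER_CUBIC)
for c,th,a,b,z in(([.577,.1247],-.2882,.182,.202,.03),([.5747,.125],.0263,.07,.046,.064),([.5536,-.1529],-.2226,.12,.16,.05),([.374,-.3118],-1.2921,.01,.138,.068),([.3786,.2971],.8368,.01,.096,.068)):
    p=w2p('scene',box(np.array(c),th,a,b,z))
    cv2.polylines(big,[np.int32((p+.5)*S-.5)],True,(0,255,0),1)
cv2.imwrite('pics/chk_a.png',big[800:1250,1250:1800]); cv2.imwrite('pics/chk_b.png',big[500:1080,800:1300])
cv2.imwrite('pics/chk_c.png',big[700:900,1740:2000])
E
python3 chk.py
```

```text
(no output)
```

View pics/chk_a.png

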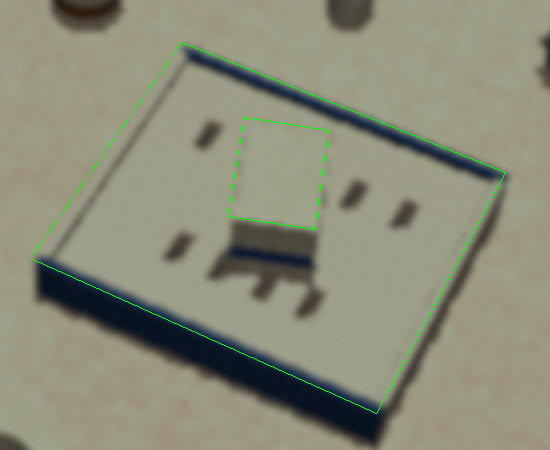

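View pics/chk_b.png

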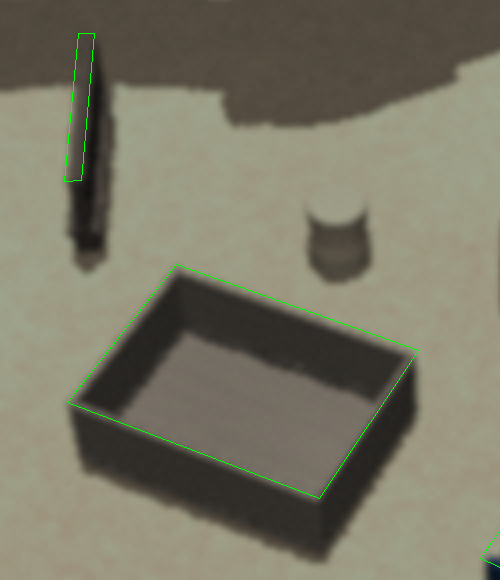

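View pics/chk_c.png

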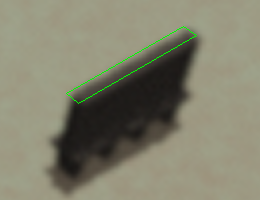

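The scene view agrees with the top-view fits to about 1 px (roughly 2 mm), so I'll continue to the carton.

```bash
python3 -m creep '[{"wx":0,"wy":0,"wz":0,"tx":0,"ty":-0.303,"tz":-0.163,"claw":0},{"wx":0,"wy":0,"wz":0,"tx":0,"ty":-0.303,"tz":-0.163,"claw":0},{"wx":0,"wy":0,"wz":0,"tx":0,"ty":-0.303,"tz":-0.163,"claw":0},{"wx":0,"wy":0,"wz":0,"tx":0.02,"ty":-0.303,"tz":-0.163,"claw":0},{"wx":0,"wy":0,"wz":0,"tx":0.06,"ty":-0.303,"tz":-0.163,"claw":0},{"wx":0,"wy":0,"wz":0,"tx":0.1,"ty":-0.303,"tz":-0.163,"claw":0},{"wx":0,"wy":0,"wz":0,"tx":0.12,"ty":-0.303,"tz":-0.163,"claw":0},{"wx":0,"wy":0,"wz":0,"tx":0.12,"ty":-0.303,"tz":-0.163,"claw":0}]' 40; python3 plan.py .575 .125 .05 91.5
```

```text
clock: 1.8
position: [0.574, 0.1269, 0.1245]
tool_rot: [0.188, 1.568, -2.926]
force: [1.2, -1.5, -0.4]
grip_width: 0.0856
  w [-1.799e+02  5.000e-02  2.600e-01] k 0
  w [ 0.1   0.17 -0.03] k 180
t [ 0.0745  0.0019 -0.0011] now 1.8 [0.574  0.1269 0.1245] jaw -88.4 q [-0.18  0.62 -0.2   1.79  0.17  0.74 -2.01] F [ 1.2 -1.5 -0.4] g 0.0856
```

```bash
python3 -m creep '[{"wx":0,"wy":0,"wz":0,"tx":0.03,"ty":0.002,"tz":-0.001,"claw":0},{"wx":0,"wy":0,"wz":0,"tx":0.06,"ty":0.002,"tz":-0.001,"claw":0},{"wx":0,"wy":0,"wz":0,"tx":0.074,"ty":0.002,"tz":-0.001,"claw":0},{"wx":0,"wy":0,"wz":0,"tx":0.074,"ty":0.002,"tz":-0.001,"claw":1},{"wx":0,"wy":0,"wz":0,"tx":0.074,"ty":0.002,"tz":-0.001,"claw":1},{"wx":0,"wy":0,"wz":0,"tx":0.074,"ty":0.002,"tz":-0.001,"claw":1},{"wx":0,"wy":0,"wz":0,"tx":0.074,"ty":0.002,"tz":-0.001,"claw":1},{"wx":0,"wy":0,"wz":0,"tx":0.074,"ty":0.002,"tz":-0.001,"claw":1}]' 30; python3 plan.py .5536 -.1529 .16 77.25
```

```text
clock: 2.6
position: [0.5757, 0.1249, 0.0522]
tool_rot: [0.134, 1.57, -2.98]
force: [-1.6, -0.4, 7.5]
grip_width: 0.0457
  w [-1.6567e+02  1.0000e-02  5.0000e-02] k 0
  w [ 1.433e+01  3.000e-02 -1.000e-02] k 180
t [-0.1078  0.2771  0.0299] now 2.6 [0.5757 0.1249 0.0522] jaw -88.42 q [-0.19  0.74 -0.17  1.82  0.21  0.61 -2.04] F [-1.6 -0.4  7.5] g 0.0457
```

```bash
python3 -m creep '[{"wx":0,"wy":0,"wz":0,"tx":-0.04,"ty":0,"tz":0,"claw":1},{"wx":0,"wy":0,"wz":0,"tx":-0.08,"ty":0.02,"tz":0,"claw":1},{"wx":5,"wy":0,"wz":0,"tx":-0.108,"ty":0.06,"tz":0.01,"claw":1},{"wx":10,"wy":0,"wz":0,"tx":-0.108,"ty":0.11,"tz":0.02,"claw":1},{"wx":14.3,"wy":0,"wz":0,"tx":-0.108,"ty":0.16,"tz":0.03,"claw":1},{"wx":14.3,"wy":0,"wz":0,"tx":-0.108,"ty":0.21,"tz":0.03,"claw":1},{"wx":14.3,"wy":0,"wz":0,"tx":-0.108,"ty":0.25,"tz":0.03,"claw":1},{"wx":14.3,"wy":0,"wz":0,"tx":-0.108,"ty":0.277,"tz":0.03,"claw":1}]'; python3 plan.py .5536 -.1529 .034 77.25
```

```text
clock: 3.4
position: [0.5532, -0.1566, 0.1614]
tool_rot: [2.386, 1.569, -0.981]
force: [0.1, -0.0, -1.2]
grip_width: 0.0456
  w [ 1.7986e+02 -1.1000e-01  1.1000e-01] k 0
  w [-0.14 -0.07 -0.07] k 180
t [ 0.1274 -0.0038  0.0006] now 3.4 [ 0.5532 -0.1566  0.1614] jaw -102.89 q [ 0.27  0.55 -0.14  1.81  0.1   0.79 -1.71] F [ 0.1 -0.  -1.2] g 0.0456
```

```bash
python3 -m creep '[{"wx":0,"wy":0,"wz":0,"tx":0.04,"ty":-0.004,"tz":0,"claw":1},{"wx":0,"wy":0,"wz":0,"tx":0.08,"ty":-0.004,"tz":0,"claw":1},{"wx":0,"wy":0,"wz":0,"tx":0.11,"ty":-0.004,"tz":0,"claw":1},{"wx":0,"wy":0,"wz":0,"tx":0.12,"ty":-0.004,"tz":0,"claw":1},{"wx":0,"wy":0,"wz":0,"tx":0.126,"ty":-0.004,"tz":0,"claw":1},{"wx":0,"wy":0,"wz":0,"tx":0.128,"ty":-0.004,"tz":0,"claw":1},{"wx":0,"wy":0,"wz":0,"tx":0.129,"ty":-0.004,"tz":0,"claw":1},{"wx":0,"wy":0,"wz":0,"tx":0.129,"ty":-0.004,"tz":0,"claw":1}]'; python3 plan.py .5536 -.1529 .034 77.25
```

```text
clock: 4.2
position: [0.5548, -0.153, 0.0335]
tool_rot: [2.749, 1.568, -0.618]
force: [-0.6, 0.3, -1.2]
grip_width: 0.0458
  w [ 1.7985e+02 -1.1000e-01  2.5000e-01] k 0
  w [-0.15 -0.16 -0.07] k 180
t [-0.0005  0.0002  0.0011] now 4.2 [ 0.5548 -0.153   0.0335] jaw -102.9 q [ 0.24  0.75 -0.11  1.86  0.15  0.53 -1.76] F [-0.6  0.3 -1.2] g 0.0458
```

```bash
python3 -m creep '[{"wx":0,"wy":0,"wz":0,"tx":0.001,"ty":0,"tz":0,"claw":1},{"wx":0,"wy":0,"wz":0,"tx":0.001,"ty":0,"tz":0,"claw":1},{"wx":0,"wy":0,"wz":0,"tx":0.001,"ty":0,"tz":0,"claw":0.25},{"wx":0,"wy":0,"wz":0,"tx":0.001,"ty":0,"tz":0,"claw":0.25},{"wx":0,"wy":0,"wz":0,"tx":0.001,"ty":0,"tz":0,"claw":0.25},{"wx":0,"wy":0,"wz":0,"tx":-0.03,"ty":0,"tz":0,"claw":0.25},{"wx":0,"wy":0,"wz":0,"tx":-0.08,"ty":0,"tz":0,"claw":0.25},{"wx":0,"wy":0,"wz":0,"tx":-0.13,"ty":0,"tz":0,"claw":0.25}]'; python3 plan.py .374 -.3118 .16 -74
```

```text
clock: 5.0
position: [0.5539, -0.1526, 0.1647]
tool_rot: [2.463, 1.569, -0.903]
force: [0.8, -0.5, 0.9]
grip_width: 0.0644
  w [-28.89  -0.06  -0.08] k 0
  w [ 1.5111e+02 -1.1000e-01  8.0000e-02] k 180
t [0.0047 0.1953 0.1398] now 5.0 [ 0.5539 -0.1526  0.1647] jaw -102.89 q [ 0.26  0.55 -0.14  1.81  0.1   0.79 -1.72] F [ 0.8 -0.5  0.9] g 0.0644
```

```bash
python3 -m creep '[{"wx":-8,"wy":0,"wz":0,"tx":0,"ty":0.04,"tz":0.028,"claw":0.1},{"wx":-16,"wy":0,"wz":0,"tx":0,"ty":0.08,"tz":0.056,"claw":0.1},{"wx":-24,"wy":0,"wz":0,"tx":0,"ty":0.12,"tz":0.086,"claw":0.1},{"wx":-28.9,"wy":0,"wz":0,"tx":0,"ty":0.16,"tz":0.115,"claw":0.1},{"wx":-28.9,"wy":0,"wz":0,"tx":0,"ty":0.195,"tz":0.14,"claw":0.1},{"wx":-28.9,"wy":0,"wz":0,"tx":0,"ty":0.195,"tz":0.14,"claw":0.1},{"wx":-28.9,"wy":0,"wz":0,"tx":0.03,"ty":0.195,"tz":0.14,"claw":0.1},{"wx":-28.9,"wy":0,"wz":0,"tx":0.04,"ty":0.195,"tz":0.14,"claw":0.1}]'; python3 plan.py .374 -.3118 .05 -74
python3 - <<'E'
from h import *
t=bot.grab_frame('top');cv2.imwrite('pics/top1.png',t)
crop(t,190,180,130,120,6,'pics/c5.png')
crop(t,325,210,100,85,7,'pics/c6.png')
E
```

```text
clock: 5.8
position: [0.3733, -0.3112, 0.1232]
tool_rot: [0.615, 1.57, -2.247]
force: [0.6, -0.3, 1.0]
grip_width: 0.0771
  w [-0.02  0.02 -0.01] k 0
  w [ 1.7998e+02 -2.0000e-02 -3.0000e-02] k 180
t [ 0.0732  0.0008 -0.0006] now 5.8 [ 0.3733 -0.3112  0.1232] jaw -74.02 q [ 0.76  0.5  -0.24  2.06  0.21  0.6  -0.92] F [ 0.6 -0.3  1. ] g 0.0771
```

View pics/c5.png

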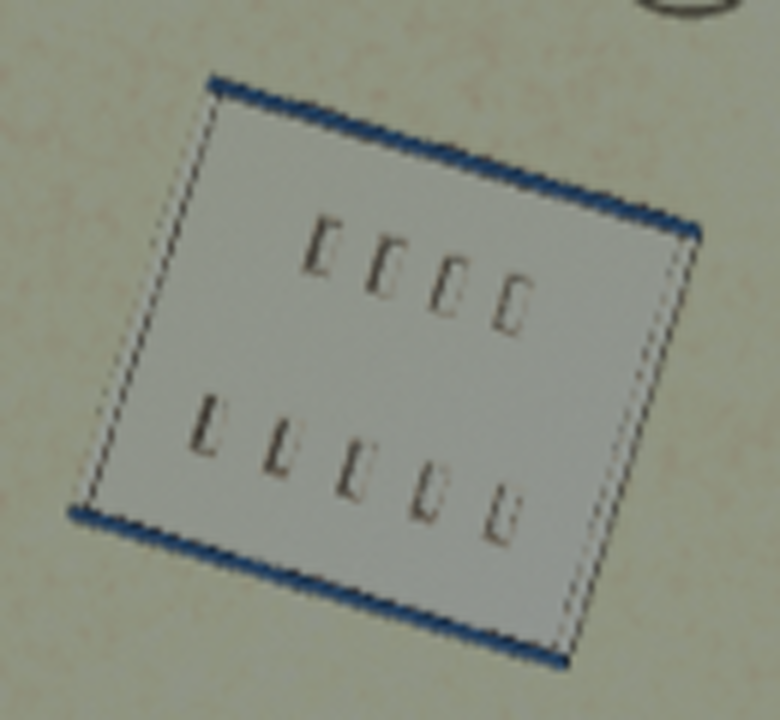

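View pics/c6.png

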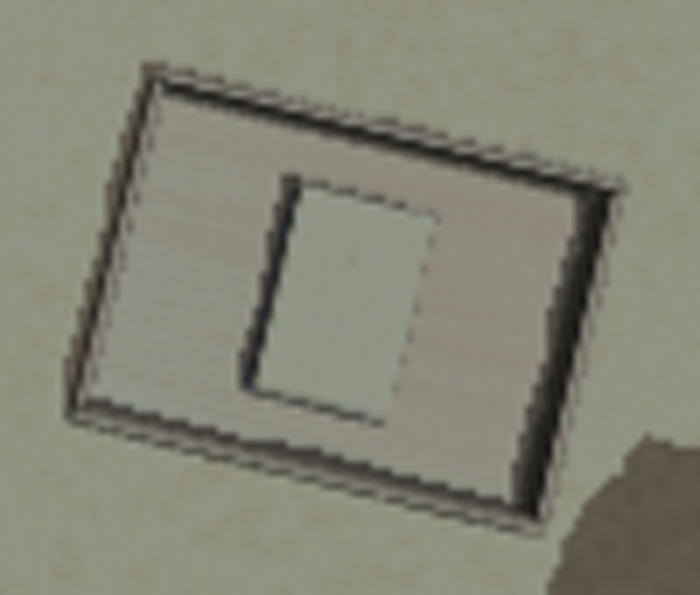

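View pics/top1.png

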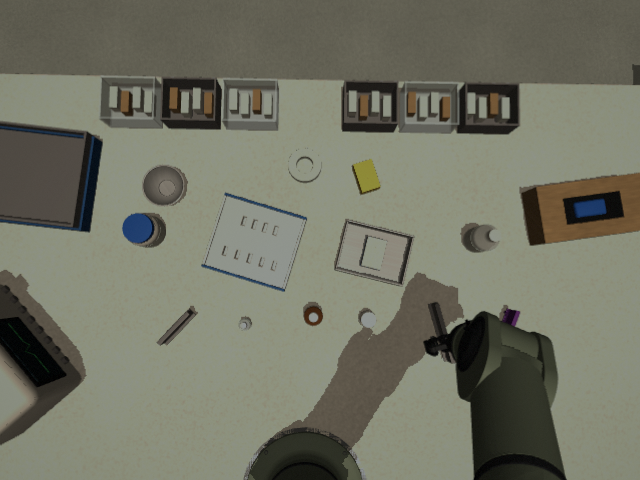

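The carton sits flat in the basket, centre near (374,252), and the bystanders are unmoved. Next I'll check the camera against the arm using the carton, and fit the slot rows directly.

```bash
python3 - <<'E'
from m import *
fit('carton',325,210,7,[(298,180),(438,215),(387,425),(250,390)],(.07,.046),.044)
fit('basket',325,210,7,[(145,65),(622,187),(543,533),(70,420)],(.12,.16),.05)
f=(np.array([(211,426),(284,448),(357,471),(430,493),(503,515)])+.5)/6-.5+[190,180]
g=(np.array([(323,246),(387,266),(450,287),(514,305)])+.5)/6-.5+[190,180]
for a in(f,g):
    w=p2w('top',a,.024)[:,:2];d=w[0]-w[-1];print(w.mean(0).round(4),np.linalg.norm(d).round(4),np.degrees(np.arctan2(-d[0],d[1])).round(2))
th=-.2882;R=np.array([[np.cos(th),-np.sin(th)],[np.sin(th),np.cos(th)]])
for s in(-.04,.04):print((np.array([.577,.1247])+R@[s,0]).round(4))
E
```

```text
carton c [ 0.5534 -0.153 ] yaw -0.2281 -13.07 sides [np.float64(0.0478), np.float64(0.0716), np.float64(0.0466), np.float64(0.0714)] res 0.001
basket c [ 0.5536 -0.1529] yaw -0.2226 -12.75 sides [np.float64(0.1624), np.float64(0.117), np.float64(0.1593), np.float64(0.1197)] res 0.0021
[0.5381 0.1366] 0.1192 -16.18
[0.6147 0.1142] 0.0784 -16.42
[0.5386 0.1361]
[0.6154 0.1133]
```

```bash
python3 -m creep '[{"wx":0,"wy":0,"wz":0,"tx":0.04,"ty":0.001,"tz":-0.001,"claw":0.1},{"wx":0,"wy":0,"wz":0,"tx":0.065,"ty":0.001,"tz":-0.001,"claw":0.1},{"wx":0,"wy":0,"wz":0,"tx":0.074,"ty":0.001,"tz":-0.001,"claw":0.1},{"wx":0,"wy":0,"wz":0,"tx":0.074,"ty":0.001,"tz":-0.001,"claw":1},{"wx":0,"wy":0,"wz":0,"tx":0.074,"ty":0.001,"tz":-0.001,"claw":1},{"wx":0,"wy":0,"wz":0,"tx":0.074,"ty":0.001,"tz":-0.001,"claw":1},{"wx":0,"wy":0,"wz":0,"tx":0.074,"ty":0.001,"tz":-0.001,"claw":1},{"wx":0,"wy":0,"wz":0,"tx":0.074,"ty":0.001,"tz":-0.001,"claw":1}]' 50; python3 plan.py .374 -.3118 .17 -74
```

```text
clock: 6.65
position: [0.3746, -0.3117, 0.0493]
tool_rot: [0.249, 1.57, -2.613]
force: [-2.0, 0.2, 11.4]
grip_width: 0.0095
  w [ 0.02  0.03 -0.01] k 0
  w [-1.7998e+02  1.0000e-02  4.0000e-02] k 180
t [-1.207e-01 -1.000e-04  7.000e-04] now 6.65 [ 0.3746 -0.3117  0.0493] jaw -73.98 q [ 0.71  0.64 -0.19  2.08  0.27  0.44 -0.97] F [-2.   0.2 11.4] g 0.0095
```

```bash
python3 -m creep '[{"wx":0,"wy":0,"wz":0,"tx":-0.03,"ty":0,"tz":0,"claw":1},{"wx":0,"wy":0,"wz":0,"tx":-0.07,"ty":0,"tz":0,"claw":1},{"wx":0,"wy":0,"wz":0,"tx":-0.11,"ty":0,"tz":0,"claw":1},{"wx":0,"wy":0,"wz":0,"tx":-0.14,"ty":0,"tz":0,"claw":1},{"wx":0,"wy":0,"wz":0,"tx":-0.14,"ty":0,"tz":0,"claw":1},{"wx":0,"wy":0,"wz":0,"tx":-0.14,"ty":0,"tz":0,"claw":1}]'; python3 plan.py .5384 .1363 .19 -16.4
```

```text
clock: 7.25
position: [0.3746, -0.3119, 0.1897]
tool_rot: [1.715, 1.569, -1.148]
force: [-1.7, -0.8, 0.1]
grip_width: 0.0097
  w [-5.76e+01  3.00e-02 -7.00e-02] k 0
  w [ 1.224e+02 -9.000e-02 -3.000e-02] k 180
t [-0.0007 -0.3857 -0.2809] now 7.25 [ 0.3746 -0.3119  0.1897] jaw -74.0 q [ 0.79  0.4  -0.28  2.    0.16  0.76 -0.87] F [-1.7 -0.8  0.1] g 0.0097
```

```bash
python3 -m creep '[{"wx":-5,"wy":0,"wz":0,"tx":0,"ty":-0.03,"tz":-0.022,"claw":1},{"wx":-12,"wy":0,"wz":0,"tx":0,"ty":-0.07,"tz":-0.05,"claw":1},{"wx":-19,"wy":0,"wz":0,"tx":0,"ty":-0.11,"tz":-0.08,"claw":1},{"wx":-26,"wy":0,"wz":0,"tx":0,"ty":-0.15,"tz":-0.11,"claw":1},{"wx":-33,"wy":0,"wz":0,"tx":0,"ty":-0.19,"tz":-0.14,"claw":1},{"wx":-40,"wy":0,"wz":0,"tx":0,"ty":-0.23,"tz":-0.168,"claw":1},{"wx":-46,"wy":0,"wz":0,"tx":0,"ty":-0.27,"tz":-0.197,"claw":1},{"wx":-52,"wy":0,"wz":0,"tx":0,"ty":-0.31,"tz":-0.226,"claw":1}]'; python3 plan.py .5384 .1363 .13 -16.4
```

```text
clock: 8.05
position: [0.5062, 0.0503, 0.1881]
tool_rot: [-0.496, 1.569, -2.447]
force: [1.2, -1.3, -1.6]
grip_width: 0.0095
  w [-5.35  0.09  0.05] k 0
  w [ 1.7465e+02  8.0000e-02 -1.4000e-01] k 180
t [ 0.058  -0.0019 -0.0919] now 8.05 [0.5062 0.0503 0.1881] jaw -21.75 q [ 0.22  0.47 -0.58  1.94  0.34  0.83 -0.92] F [ 1.2 -1.3 -1.6] g 0.0095
```

```bash
python3 -m creep '[{"wx":-3,"wy":0,"wz":0,"tx":0,"ty":-0.001,"tz":-0.04,"claw":1},{"wx":-5.3,"wy":0,"wz":0,"tx":0.01,"ty":-0.002,"tz":-0.07,"claw":1},{"wx":-5.3,"wy":0,"wz":0,"tx":0.03,"ty":-0.002,"tz":-0.092,"claw":1},{"wx":-5.3,"wy":0,"wz":0,"tx":0.05,"ty":-0.002,"tz":-0.092,"claw":1},{"wx":-5.3,"wy":0,"wz":0,"tx":0.058,"ty":-0.002,"tz":-0.092,"claw":1},{"wx":-5.3,"wy":0,"wz":0,"tx":0.058,"ty":-0.002,"tz":-0.092,"claw":1},{"wx":-5.3,"wy":0,"wz":0,"tx":0.058,"ty":-0.002,"tz":-0.092,"claw":1}]'; python3 plan.py .5384 .1363 .08 -16.4
python3 - <<'E'
from h import *
t=bot.grab_frame('top');s=bot.grab_frame('scene')
cv2.imwrite('pics/top2.png',t);cv2.imwrite('pics/scene2.png',s)
crop(t,190,180,130,120,6,'pics/c7.png')
crop(s,315,200,130,110,6,'pics/c8.png')
E
```

```text
clock: 8.75
position: [0.5383, 0.136, 0.1301]
tool_rot: [-0.642, 1.569, -2.5]
force: [-0.5, -0.4, -0.8]
grip_width: 0.0093
  w [-0.09  0.1   0.07] k 0
  w [ 1.7991e+02  1.1000e-01 -1.5000e-01] k 180
t [ 0.0501  0.0001 -0.0004] now 8.75 [0.5383 0.136  0.1301] jaw -16.49 q [ 0.04  0.62 -0.55  1.86  0.45  0.78 -1.04] F [-0.5 -0.4 -0.8] g 0.0093
```

View pics/c7.png

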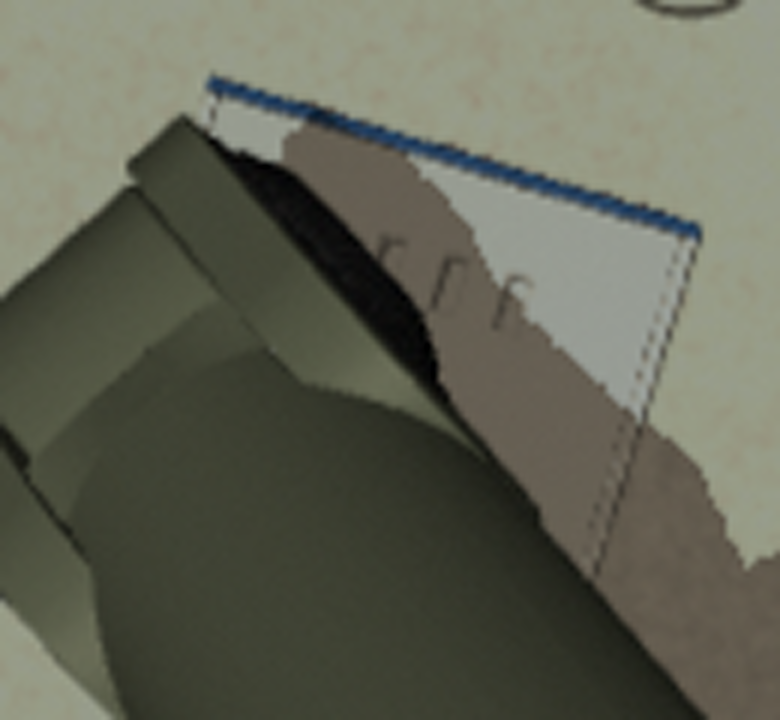

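View pics/c8.png

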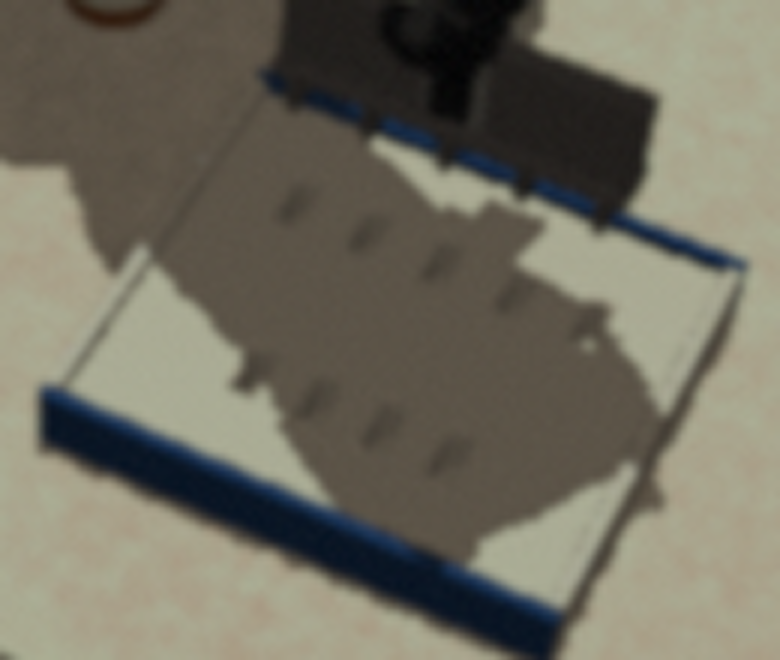

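The scene view shows the tooth tips at crop (295,100)…(601,222) and the slots at (295,205)…(590,325), so I can compare the two in one camera.

```bash
python3 - <<'E'
from h import *
o=bot.observe();th=np.radians(-16.4);R=np.array([[np.cos(th),-np.sin(th)],[np.sin(th),np.cos(th)]])
c=lambda a:(np.array(a)+.5)/6-.5+[315,200]
T=c([(295,102),(370,130),(446,162),(523,192),(601,224)]);S=c([(296,204),(369,234),(442,264),(516,296),(590,325)])
wt=p2w('scene',T,.081)[:,:2];ws=p2w('scene',S,.024)[:,:2]
for w in(wt,ws):
    d=w[-1]-w[0];print(w.mean(0).round(4),np.linalg.norm(d).round(4),np.degrees(np.arctan2(-d[0],d[1])).round(2),'in tray-axes rel TCP',(R.T@(w.mean(0)-o['position'][:2])).round(4))
E
```

```text
[0.5404 0.1337] 0.1203 -16.13 in tray-axes rel TCP [ 0.0023 -0.0018]
[0.5406 0.1379] 0.12 -16.28 in tray-axes rel TCP [0.0014 0.0023]
```

```bash
python3 - <<'E'
from m import *
c0,th=fit('tray scene',315,200,6,[(566,614),(42,388),(266,72),(748,262)],(.182,.202),.03,'scene')
R=np.array([[np.cos(th),-np.sin(th)],[np.sin(th),np.cos(th)]])
print('row5',(c0+R@[-.04,0]).round(4))
s=cv2.imread('pics/scene2.png');S=10
x,y,w,h=340,195,80,60
b=cv2.resize(s[y:y+h,x:x+w],None,fx=S,fy=S,interpolation=cv2.INTER_CUBIC)
b=cv2.convertScaleAbs(b,alpha=2.0,beta=-40)
cv2.imwrite('pics/c9n.png',b)
def dr(pts,z,col):
    p=w2p('scene',np.c_[pts,np.full(len(pts),z)]);cv2.polylines(b,[np.int32((p-[x,y]+.5)*S-.5)],True,col,1)
sq=lambda cx,cy,a,bb:np.array([[a,bb],[a,-bb],[-a,-bb],[-a,bb]])/2+[cx,cy]
for k in(-.06,-.03,0,.03,.06): dr(c0+sq(-.04,k,.022,.009)@R.T,.024,(0,255,0))
t2=np.array([.5383,.136])
for k in(-.06,-.03,0,.03,.06): dr(t2+sq(0,k,.014,.003)@R.T,.081,(0,0,255))
cv2.imwrite('pics/c9.png',b)
E
```

```text
tray scene c [0.577  0.1284] yaw -0.2807 -16.08 sides [np.float64(0.2025), np.float64(0.1775), np.float64(0.1989), np.float64(0.1764)] res 0.0032
row5 [0.5385 0.1395]
```

View pics/c9.png

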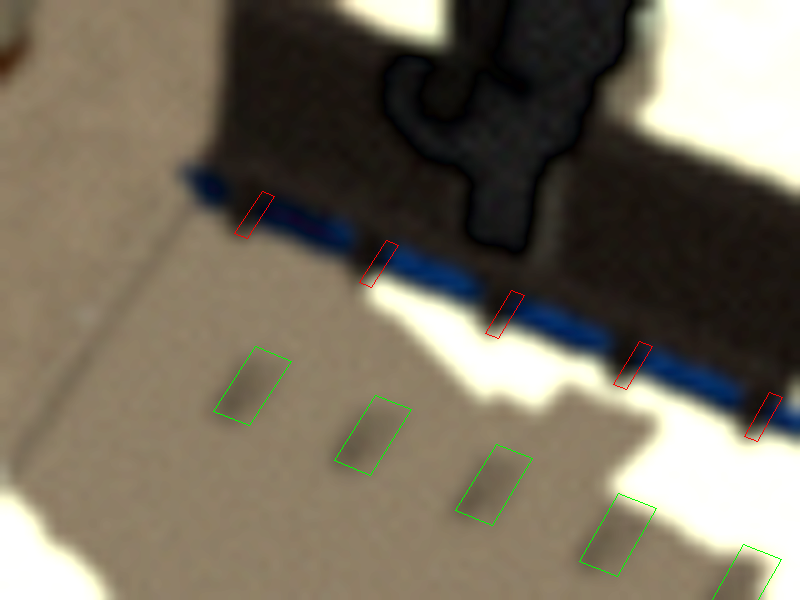

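View pics/c9n.png

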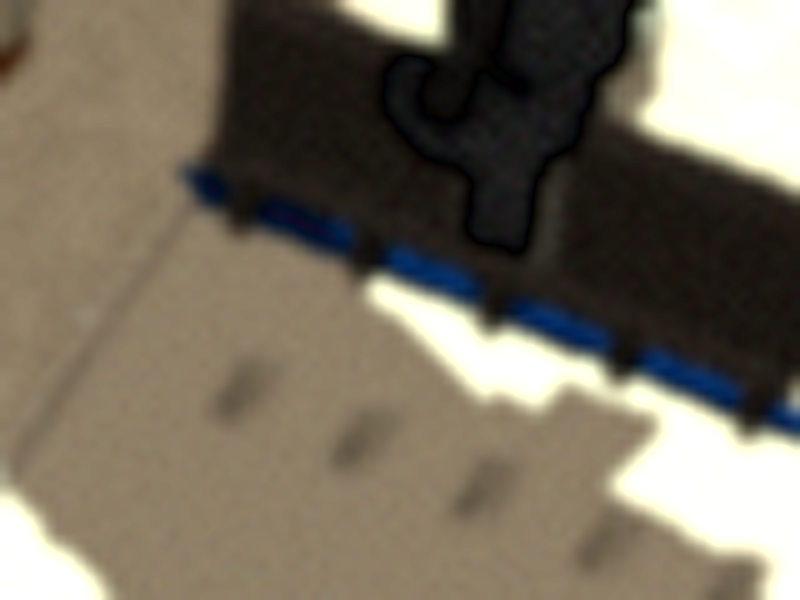

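```bash
python3 - <<'E'
from h import *
th=np.radians(-16.4);u=np.array([np.cos(th),np.sin(th)]);v=np.array([-u[1],u[0]])
P=np.array([.5383,.136])
f=lambda q:((q-[340,195]+.5)*10-.5).round(0)
for dx in(0.005,.015):
  for z in(.113,.12): print(dx,z,f(w2p('scene',[*(P+u*dx),z])))
# panel ends, +x face, bottom of flange side edges
for s in(-.069,.069):
  for z in(.107,.149,.101): print(s,z,f(w2p('scene',[*(P+u*.005+v*s),z])))
E
python3 - <<'E'
from h import *
s=cv2.imread('pics/scene2.png')
crop(cv2.convertScaleAbs(s,alpha=2.2),355,180,75,60,10,'pics/c10.png')
E
```

```text
0.005 0.113 [[511. 230.]]
0.005 0.12 [[514. 208.]]
0.015 0.113 [[491. 261.]]
0.015 0.12 [[495. 239.]]
-0.069 0.107 [[216. 133.]]
-0.069 0.149 [[228.  -3.]]
-0.069 0.101 [[214. 152.]]
0.069 0.107 [[811. 370.]]
0.069 0.149 [[841. 235.]]
0.069 0.101 [[807. 389.]]
```

View pics/c10.png

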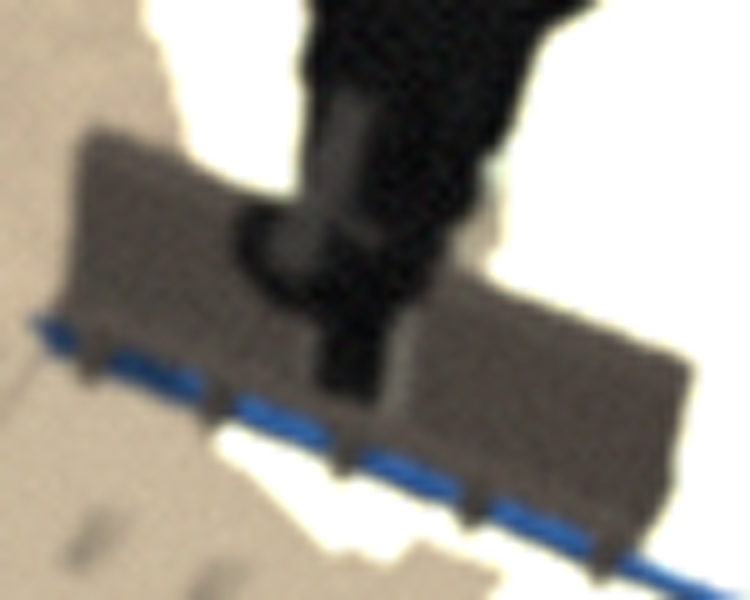

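Checked against the finger pad and panel ends, the teeth are centred on the TCP to about 1 mm. The row at (0.5383, 0.1363) agrees in both views, so I'll lower and watch the force.

```bash
python3 -m creep '[{"wx":0,"wy":0,"wz":0,"tx":0.03,"ty":0,"tz":-0.0004,"claw":1},{"wx":0,"wy":0,"wz":0,"tx":0.05,"ty":0,"tz":-0.0004,"claw":1},{"wx":0,"wy":0,"wz":0,"tx":0.056,"ty":0,"tz":-0.0004,"claw":1},{"wx":0,"wy":0,"wz":0,"tx":0.06,"ty":0,"tz":-0.0004,"claw":1},{"wx":0,"wy":0,"wz":0,"tx":0.064,"ty":0,"tz":-0.0004,"claw":1},{"wx":0,"wy":0,"wz":0,"tx":0.066,"ty":0,"tz":-0.0004,"claw":1}]'; python3 plan.py .5383 .1363 .053 -16.4
```

```text
clock: 9.45
position: [0.5395, 0.137, 0.0655]
tool_rot: [1.918, 1.569, 0.059]
force: [0.8, 2.0, 1.4]
grip_width: 0.0092
  w [-0.09 -0.03 -0.07] k 0
  w [ 1.7991e+02 -1.2000e-01  4.0000e-02] k 180
t [ 0.0125 -0.0009  0.001 ] now 9.45 [0.5395 0.137  0.0655] jaw -16.49 q [-0.01  0.72 -0.49  1.89  0.52  0.66 -1.1 ] F [0.8 2.  1.4] g 0.0092
```

Tips are 7 mm below the plate with almost no force, so the teeth are in the slots. Now pressing home.

```bash
python3 -m creep '[{"wx":0,"wy":0,"wz":0,"tx":0.004,"ty":-0.0005,"tz":0.0005,"claw":1},{"wx":0,"wy":0,"wz":0,"tx":0.008,"ty":-0.0005,"tz":0.0005,"claw":1},{"wx":0,"wy":0,"wz":0,"tx":0.011,"ty":-0.0005,"tz":0.0005,"claw":1},{"wx":0,"wy":0,"wz":0,"tx":0.013,"ty":-0.0005,"tz":0.0005,"claw":1},{"wx":0,"wy":0,"wz":0,"tx":0.014,"ty":-0.0005,"tz":0.0005,"claw":1},{"wx":0,"wy":0,"wz":0,"tx":0.014,"ty":-0.0005,"tz":0.0005,"claw":1}]'; python3 plan.py .5383 .1363 .053 -16.4
```

```text
clock: 10.05
position: [0.5392, 0.1372, 0.0533]
tool_rot: [1.824, 1.568, -0.034]
force: [-11.3, 0.0, 43.7]
grip_width: 0.0096
  w [-0.07 -0.04 -0.17] k 0
  w [ 1.7993e+02 -2.6000e-01  7.0000e-02] k 180
t [ 0.0003 -0.0006  0.0012] now 10.05 [0.5392 0.1372 0.0533] jaw -16.47 q [-0.02  0.73 -0.47  1.9   0.54  0.64 -1.12] F [-11.3   0.   43.7] g 0.0096
```

```bash
python3 -m creep '[{"wx":0,"wy":0,"wz":0,"tx":0,"ty":0,"tz":0,"claw":1},{"wx":0,"wy":0,"wz":0,"tx":0,"ty":0,"tz":0,"claw":0.6},{"wx":0,"wy":0,"wz":0,"tx":0,"ty":0,"tz":0,"claw":0.6},{"wx":0,"wy":0,"wz":0,"tx":0,"ty":0,"tz":0,"claw":0.6},{"wx":0,"wy":0,"wz":0,"tx":-0.02,"ty":0,"tz":0,"claw":0.6},{"wx":0,"wy":0,"wz":0,"tx":-0.06,"ty":0,"tz":0,"claw":0.6},{"wx":0,"wy":0,"wz":0,"tx":-0.11,"ty":0,"tz":0,"claw":0.4}]'; python3 plan.py .3786 .2971 .16 48
```

```text
clock: 10.75
position: [0.5377, 0.1368, 0.1631]
tool_rot: [-0.463, 1.57, -2.321]
force: [1.9, -0.9, -0.1]
grip_width: 0.0469
  w [-6.446e+01  3.000e-02  6.000e-02] k 0
  w [ 1.1554e+02  6.0000e-02 -4.0000e-02] k 180
t [ 0.0031 -0.198  -0.1086] now 10.75 [0.5377 0.1368 0.1631] jaw -16.46 q [ 0.06  0.58 -0.58  1.84  0.41  0.85 -1.01] F [ 1.9 -0.9 -0.1] g 0.0469
```

```bash
python3 -m creep '[{"wx":-8,"wy":0,"wz":0,"tx":0,"ty":-0.03,"tz":-0.016,"claw":0.3},{"wx":-16,"wy":0,"wz":0,"tx":0,"ty":-0.06,"tz":-0.033,"claw":0.3},{"wx":-24,"wy":0,"wz":0,"tx":0,"ty":-0.09,"tz":-0.049,"claw":0.3},{"wx":-32,"wy":0,"wz":0,"tx":0,"ty":-0.12,"tz":-0.066,"claw":0.3},{"wx":-40,"wy":0,"wz":0,"tx":0,"ty":-0.15,"tz":-0.082,"claw":0.3},{"wx":-48,"wy":0,"wz":0,"tx":0,"ty":-0.18,"tz":-0.099,"claw":0.2},{"wx":-56,"wy":0,"wz":0,"tx":0,"ty":-0.198,"tz":-0.109,"claw":0.2},{"wx":-64.4,"wy":0,"wz":0,"tx":0,"ty":-0.198,"tz":-0.109,"claw":0.2}]'; python3 plan.py .3786 .2971 .05 48
python3 - <<'E'
from h import *
t=bot.grab_frame('top');s=bot.grab_frame('scene')
cv2.imwrite('pics/top3.png',t);cv2.imwrite('pics/scene3.png',s)
crop(t,190,180,130,120,6,'pics/c11.png')
crop(s,315,200,130,110,6,'pics/c12.png')
E
```

```text
clock: 11.55
position: [0.3767, 0.2995, 0.1633]
tool_rot: [-2.401, 1.57, -3.125]
force: [1.0, -0.3, -0.8]
grip_width: 0.0685
  w [ 0.5  -0.04  0.04] k 0
  w [-1.795e+02 -6.000e-02 -6.000e-02] k 180
t [ 0.1133 -0.0005  0.0031] now 11.55 [0.3767 0.2995 0.1633] jaw 48.5 q [-0.12  0.56 -0.9   2.02  0.59  0.84 -0.51] F [ 1.  -0.3 -0.8] g 0.0685
```

View pics/c11.png

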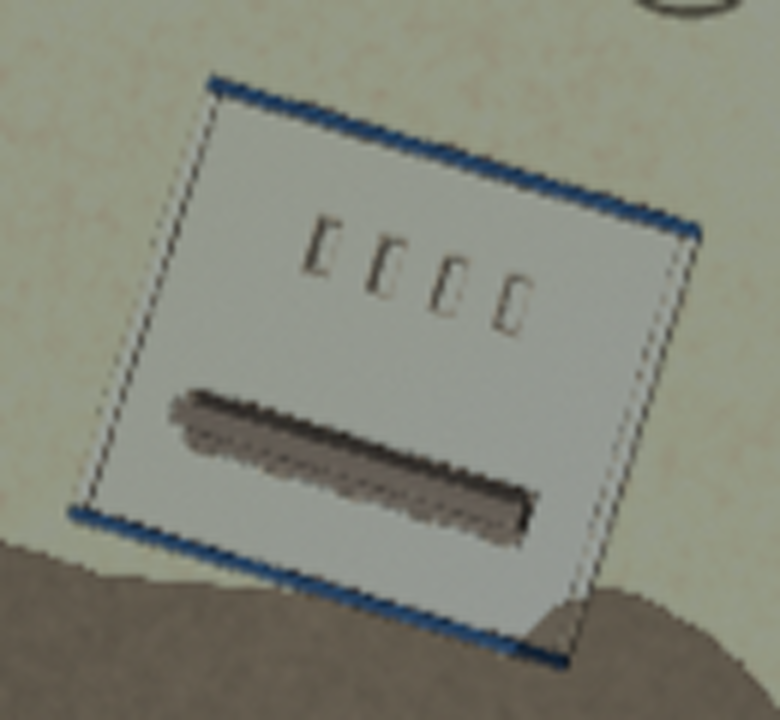

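View pics/c12.png

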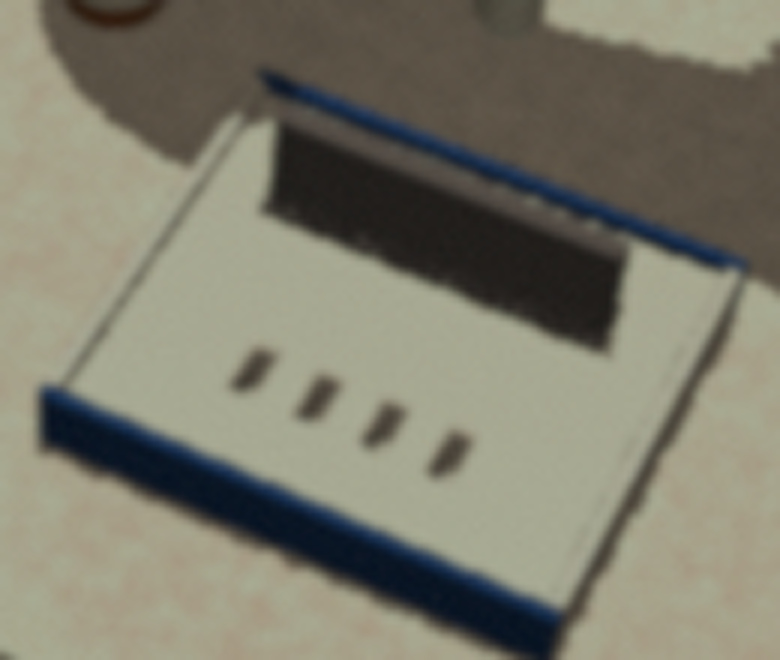

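Divider_five is upright in the five-slot row with its flange flat on the plate, and the four-slot row is free. Next is divider_four.

```bash
python3 -m creep '[{"wx":0.4,"wy":0,"wz":0,"tx":0.03,"ty":-0.0005,"tz":0.003,"claw":0.2},{"wx":0.4,"wy":0,"wz":0,"tx":0.07,"ty":-0.0005,"tz":0.003,"claw":0.2},{"wx":0.4,"wy":0,"wz":0,"tx":0.1,"ty":-0.0005,"tz":0.003,"claw":0.2},{"wx":0.4,"wy":0,"wz":0,"tx":0.113,"ty":-0.0005,"tz":0.003,"claw":0.2},{"wx":0.4,"wy":0,"wz":0,"tx":0.113,"ty":-0.0005,"tz":0.003,"claw":1},{"wx":0.4,"wy":0,"wz":0,"tx":0.113,"ty":-0.0005,"tz":0.003,"claw":1},{"wx":0.4,"wy":0,"wz":0,"tx":0.113,"ty":-0.0005,"tz":0.003,"claw":1},{"wx":0.4,"wy":0,"wz":0,"tx":0.113,"ty":-0.0005,"tz":0.003,"claw":1}]' 50; python3 plan.py .3786 .2971 .17 48
```

```text
clock: 12.45
position: [0.3808, 0.2953, 0.0508]
tool_rot: [-0.081, 1.571, -0.82]
force: [-0.9, -0.2, 0.1]
grip_width: 0.0101
  w [-0.31  0.    0.  ] k 0
  w [ 1.7969e+02  0.0000e+00 -1.0000e-02] k 180
t [-1.192e-01 -1.000e-04 -2.800e-03] now 12.45 [0.3808 0.2953 0.0508] jaw 47.69 q [-0.25  0.73 -0.72  2.08  0.82  0.64 -0.7 ] F [-0.9 -0.2  0.1] g 0.0101
```

```bash
python3 -m creep '[{"wx":0,"wy":0,"wz":0,"tx":-0.03,"ty":0,"tz":0,"claw":1},{"wx":0,"wy":0,"wz":0,"tx":-0.07,"ty":0,"tz":0,"claw":1},{"wx":0,"wy":0,"wz":0,"tx":-0.11,"ty":0,"tz":0,"claw":1},{"wx":0,"wy":0,"wz":0,"tx":-0.15,"ty":0,"tz":0,"claw":1},{"wx":0,"wy":0,"wz":0,"tx":-0.15,"ty":0,"tz":0,"claw":1},{"wx":0,"wy":0,"wz":0,"tx":-0.15,"ty":0,"tz":0,"claw":1}]'; python3 plan.py .6142 .1111 .2 -16.4
```

```text
clock: 13.05
position: [0.3813, 0.2951, 0.2018]
tool_rot: [0.91, 1.568, 0.17]
force: [0.2, -1.1, -0.0]
grip_width: 0.009
  w [ 6.403e+01  1.000e-02 -1.400e-01] k 0
  w [-1.1597e+02  1.6000e-01  2.0000e-02] k 180
t [0.0023 0.021  0.2961] now 13.05 [0.3813 0.2951 0.2018] jaw 47.63 q [-0.07  0.5  -0.94  1.98  0.52  0.91 -0.45] F [ 0.2 -1.1 -0. ] g 0.009
```

```bash
python3 -m creep '[{"wx":7,"wy":0,"wz":0,"tx":0,"ty":0.002,"tz":0.03,"claw":1},{"wx":15,"wy":0,"wz":0,"tx":0,"ty":0.005,"tz":0.07,"claw":1},{"wx":23,"wy":0,"wz":0,"tx":0,"ty":0.008,"tz":0.11,"claw":1},{"wx":31,"wy":0,"wz":0,"tx":0,"ty":0.011,"tz":0.15,"claw":1},{"wx":39,"wy":0,"wz":0,"tx":0,"ty":0.014,"tz":0.19,"claw":1},{"wx":47,"wy":0,"wz":0,"tx":0,"ty":0.017,"tz":0.23,"claw":1},{"wx":55,"wy":0,"wz":0,"tx":0,"ty":0.02,"tz":0.27,"claw":1},{"wx":62,"wy":0,"wz":0,"tx":0,"ty":0.021,"tz":0.29,"claw":1}]'; python3 plan.py .6142 .1111 .11 -16.4
```

```text
clock: 13.85
position: [0.6113, 0.112, 0.2007]
tool_rot: [0.937, 1.569, -0.893]
force: [-1.3, 1.1, -2.7]
grip_width: 0.0093
  w [ 1.53  0.05 -0.07] k 0
  w [-1.7847e+02  1.1000e-01  8.0000e-02] k 180
t [0.0907 0.0029 0.    ] now 13.85 [0.6113 0.112  0.2007] jaw -14.87 q [ 0.11  0.63 -0.59  1.63  0.4   1.   -0.87] F [-1.3  1.1 -2.7] g 0.0093
```

```bash
python3 -m creep '[{"wx":1.5,"wy":0,"wz":0,"tx":0.02,"ty":0.003,"tz":0,"claw":1},{"wx":1.5,"wy":0,"wz":0,"tx":0.05,"ty":0.003,"tz":0,"claw":1},{"wx":1.5,"wy":0,"wz":0,"tx":0.08,"ty":0.003,"tz":0,"claw":1},{"wx":1.5,"wy":0,"wz":0,"tx":0.09,"ty":0.003,"tz":0,"claw":1},{"wx":1.5,"wy":0,"wz":0,"tx":0.09,"ty":0.003,"tz":0,"claw":1},{"wx":1.5,"wy":0,"wz":0,"tx":0.09,"ty":0.003,"tz":0,"claw":1}]'
python3 - <<'E'
from h import *
s=bot.grab_frame('scene');cv2.imwrite('pics/scene4.png',s)
o=bot.observe();R0=Ro.from_euler('xyz',o['tool_rot']).as_matrix()
x,y,w,h=335,205,78,60;S=10
b=cv2.convertScaleAbs(cv2.resize(s[y:y+h,x:x+w],None,fx=S,fy=S,interpolation=cv2.INTER_CUBIC),alpha=1.8)
th=np.radians(-16.4);R=np.array([[np.cos(th),-np.sin(th)],[np.sin(th),np.cos(th)]])
c=o['position'][:2]-.0028*R0[:2,2]; z0=o['position'][2]-.0508
print(c,z0)
def dr(cc,dx,k,a,bb,z,col):
    q=(np.array([[a,bb],[a,-bb],[-a,-bb],[-a,bb]])/2+[dx,k])@R.T+cc
    p=w2p('scene',np.c_[q,np.full(4,z)]);cv2.polylines(b,[np.int32((p-[x,y]+.5)*S-.5)],True,col,1)
for k in(-.039,-.013,.013,.039):
    dr(c,0,k,.014,.003,z0,(0,0,255)); dr(np.array([.615,.1138]),0,k,.022,.009,.024,(0,255,0))
dr(c,0,0,.01,.096,z0+.068,(255,0,255))
cv2.imwrite('pics/c13.png',b)
E
python3 plan.py .6142 .1111 .07 -16.4
```

```text
clock: 14.45
position: [0.6146, 0.1113, 0.1114]
tool_rot: [1.248, 1.569, -0.608]
force: [0.5, -0.0, -0.4]
grip_width: 0.0093
[0.61564815 0.11404091] 0.06109782678148169
  w [ 0.03  0.01 -0.14] k 0
  w [-1.7997e+02  2.2000e-01  2.0000e-02] k 180
t [ 0.0419 -0.0007  0.0004] now 14.5 [0.6149 0.1114 0.1119] jaw -16.37 q [ 0.08  0.73 -0.53  1.69  0.47  0.85 -0.95] F [-0.4  0.  -0.7] g 0.0093
```

View pics/c13.png

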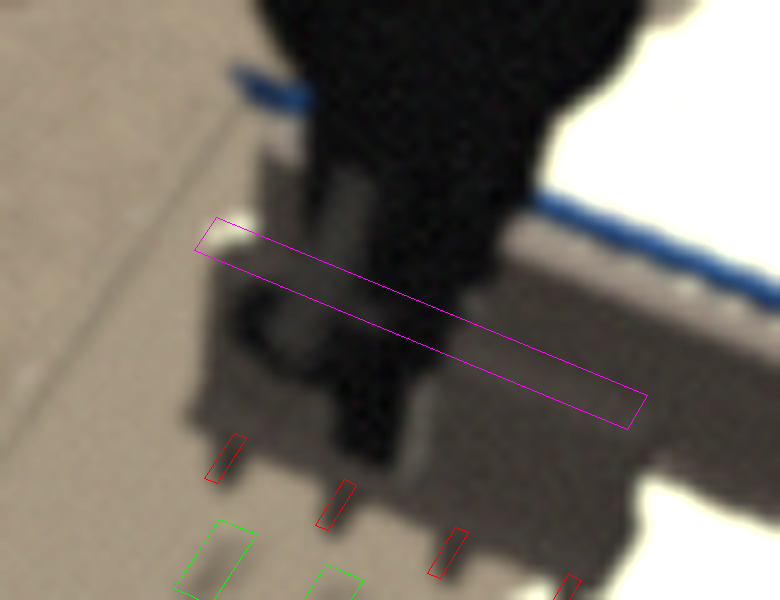

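```bash
python3 - <<'E'
from h import *
s=cv2.imread('pics/scene4.png')
x,y,w,h=345,210,65,60;S=12
b=cv2.convertScaleAbs(cv2.resize(s[y:y+h,x:x+w],None,fx=S,fy=S,interpolation=cv2.INTER_CUBIC),alpha=2.2)
cv2.imwrite('pics/c14.png',b)
f=lambda q:((q-[x,y]+.5)*S-.5).round(0)[0]
th=np.radians(-16.4);u=np.array([np.cos(th),np.sin(th)]);v=np.array([-u[1],u[0]])
P=np.array([.6147,.1113])
for dx,z in((.005,.095),(.015,.095)): print('pad',dx,z,f(w2p('scene',[*(P+u*dx),z])), 'edges',[f(w2p('scene',[*(P+u*dx+v*e),z])) for e in(-.011,.011)])
for off in(.0028,.006):
  for k in(-.039,-.013,.013,.039): print(off,k,'tip +x end',f(w2p('scene',[*(P+u*.007+v*(off+k)),.061])),f(w2p('scene',[*(P+u*.009+v*(off+k)),.069])))
  print('panel top ends',[f(w2p('scene',[*(P+u*.005+v*(off+e)),.129])) for e in(-.048,.048)],'bottom',[f(w2p('scene',[*(P+u*.005+v*(off+e)),.087])) for e in(-.048,.048)])
E
```

```text
pad 0.005 0.095 [338. 467.] edges [array([281., 442.]), array([397., 491.])]
pad 0.015 0.095 [313. 507.] edges [array([255., 482.]), array([372., 531.])]
0.0028 -0.039 tip +x end [133. 517.] [131. 496.]
0.0028 -0.013 tip +x end [266. 573.] [264. 553.]
0.0028 0.013 tip +x end [400. 631.] [399. 611.]
0.0028 0.039 tip +x end [536. 689.] [536. 669.]
panel top ends [array([113., 240.]), array([633., 455.])] bottom [array([100., 397.]), array([605., 610.])]
0.006 -0.039 tip +x end [150. 524.] [147. 503.]
0.006 -0.013 tip +x end [282. 580.] [281. 560.]
0.006 0.013 tip +x end [417. 638.] [416. 618.]
0.006 0.039 tip +x end [553. 696.] [553. 677.]
panel top ends [array([130., 247.]), array([651., 462.])] bottom [array([117., 404.]), array([622., 617.])]
```

View pics/c14.png

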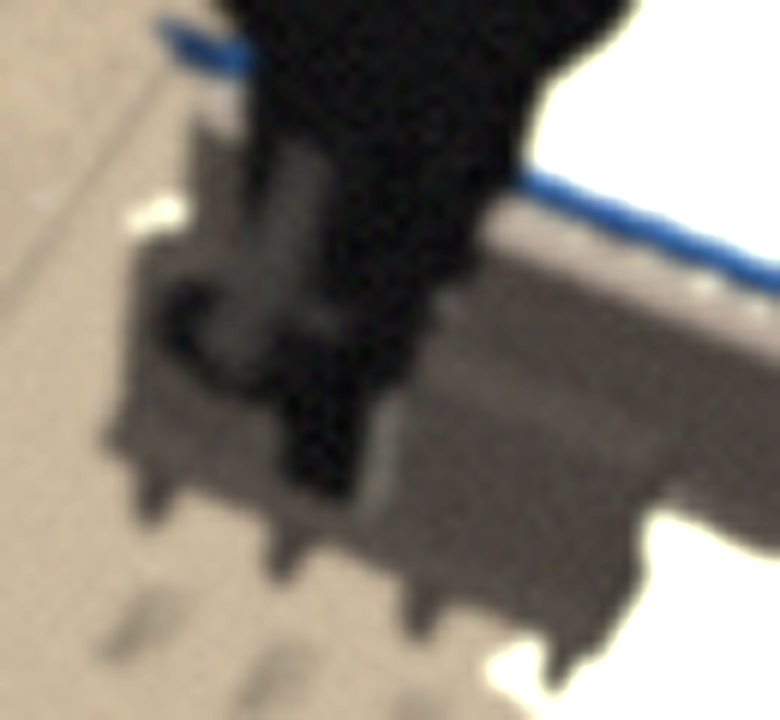

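```bash
python3 - <<'E'
from h import *
P=(np.array([(253,370),(318,398),(384,425),(450,455)])+.5)/6-.5+[315,200]
w=p2w('scene',P,.024)[:,:2];d=w[-1]-w[0];print(w.mean(0)-[.0018,.0017],np.linalg.norm(d),np.degrees(np.arctan2(-d[0],d[1])))
E
python3 plan.py .6138 .1088 .09 -16.4
```

```text
[0.61415026 0.11387074] 0.07826599412972272 -16.323618630961093
  w [ 0.03  0.01 -0.14] k 0
  w [-1.7997e+02  2.2000e-01  2.0000e-02] k 180
t [ 0.0219 -0.0004  0.0027] now 14.5 [0.6149 0.1114 0.1119] jaw -16.37 q [ 0.08  0.73 -0.53  1.69  0.47  0.85 -0.95] F [-0.4  0.  -0.7] g 0.0093
```

```bash
python3 -m creep '[{"wx":0,"wy":0,"wz":0,"tx":0.015,"ty":-0.0005,"tz":0.0027,"claw":1},{"wx":0,"wy":0,"wz":0,"tx":0.03,"ty":-0.0005,"tz":0.0027,"claw":1},{"wx":0,"wy":0,"wz":0,"tx":0.035,"ty":-0.0005,"tz":0.0027,"claw":1},{"wx":0,"wy":0,"wz":0,"tx":0.039,"ty":-0.0005,"tz":0.0027,"claw":1},{"wx":0,"wy":0,"wz":0,"tx":0.043,"ty":-0.0005,"tz":0.0027,"claw":1},{"wx":0,"wy":0,"wz":0,"tx":0.045,"ty":-0.0005,"tz":0.0027,"claw":1}]'; python3 plan.py .6135 .1087 .055 -16.4
```

```text
clock: 15.1
position: [0.6137, 0.109, 0.0666]
tool_rot: [1.525, 1.568, -0.331]
force: [-0.0, -0.2, -1.2]
grip_width: 0.0096
  w [ 0.03  0.01 -0.14] k 0
  w [-1.7997e+02  2.2000e-01  1.0000e-02] k 180
t [ 0.0116 -0.0002  0.0003] now 15.1 [0.6137 0.109  0.0666] jaw -16.37 q [ 0.06  0.79 -0.5   1.71  0.51  0.77 -0.98] F [-0.  -0.2 -1.2] g 0.0096
```

In the slots without contact force. Pressing home.

```bash
python3 -m creep '[{"wx":0,"wy":0,"wz":0,"tx":0.004,"ty":0,"tz":0,"claw":1},{"wx":0,"wy":0,"wz":0,"tx":0.008,"ty":0,"tz":0,"claw":1},{"wx":0,"wy":0,"wz":0,"tx":0.011,"ty":0,"tz":0,"claw":1},{"wx":0,"wy":0,"wz":0,"tx":0.013,"ty":0,"tz":0,"claw":1},{"wx":0,"wy":0,"wz":0,"tx":0.0135,"ty":0,"tz":0,"claw":1},{"wx":0,"wy":0,"wz":0,"tx":0.0135,"ty":0,"tz":0,"claw":1}]'; python3 plan.py .6135 .1087 .055 -16.4
```

```text
clock: 15.7
position: [0.6138, 0.1089, 0.0549]
tool_rot: [1.347, 1.567, -0.51]
force: [-12.2, -4.7, 33.3]
grip_width: 0.0093
  w [ 0.02  0.04 -0.19] k 0
  w [-1.7998e+02  3.0000e-01  7.0000e-02] k 180
t [-0.0001 -0.0003  0.0003] now 15.7 [0.6138 0.1089 0.0549] jaw -16.38 q [ 0.05  0.81 -0.49  1.71  0.53  0.75 -0.99] F [-12.2  -4.7  33.3] g 0.0093
```

```bash
python3 -m creep '[{"wx":0,"wy":0,"wz":0,"tx":0,"ty":0,"tz":0,"claw":1},{"wx":0,"wy":0,"wz":0,"tx":0,"ty":0,"tz":0,"claw":0.6},{"wx":0,"wy":0,"wz":0,"tx":0,"ty":0,"tz":0,"claw":0.6},{"wx":0,"wy":0,"wz":0,"tx":0,"ty":0,"tz":0,"claw":0.6},{"wx":0,"wy":0,"wz":0,"tx":-0.02,"ty":0,"tz":0,"claw":0.6},{"wx":0,"wy":0,"wz":0,"tx":-0.06,"ty":0,"tz":0,"claw":0.6},{"wx":0,"wy":0,"wz":0,"tx":-0.11,"ty":0,"tz":0,"claw":0.6},{"wx":0,"wy":0,"wz":0,"tx":-0.16,"ty":0,"tz":0,"claw":0.6}]'; python3 plan.py .42 -.23 .24 -16.4
```

```text
clock: 16.5
position: [0.6129, 0.1092, 0.2163]
tool_rot: [1.16, 1.568, -0.696]
force: [1.6, -0.7, 0.8]
grip_width: 0.0341
  w [ 0.04  0.05 -0.12] k 0
  w [-1.7996e+02  1.9000e-01  8.0000e-02] k 180
t [-0.0235 -0.0895  0.3798] now 16.5 [0.6129 0.1092 0.2163] jaw -16.36 q [ 0.12  0.61 -0.59  1.62  0.38  1.03 -0.87] F [ 1.6 -0.7  0.8] g 0.0341
```

```bash
python3 -m creep '[{"wx":0,"wy":0,"wz":0,"tx":-0.02,"ty":-0.011,"tz":0.047,"claw":0.6},{"wx":0,"wy":0,"wz":0,"tx":-0.02,"ty":-0.022,"tz":0.095,"claw":0.6},{"wx":0,"wy":0,"wz":0,"tx":-0.02,"ty":-0.033,"tz":0.143,"claw":0.6},{"wx":0,"wy":0,"wz":0,"tx":-0.02,"ty":-0.045,"tz":0.19,"claw":0.6},{"wx":0,"wy":0,"wz":0,"tx":-0.02,"ty":-0.056,"tz":0.238,"claw":0.6},{"wx":0,"wy":0,"wz":0,"tx":-0.02,"ty":-0.067,"tz":0.285,"claw":0.6},{"wx":0,"wy":0,"wz":0,"tx":-0.02,"ty":-0.079,"tz":0.333,"claw":0.6},{"wx":0,"wy":0,"wz":0,"tx":-0.02,"ty":-0.089,"tz":0.38,"claw":0.6}]'
python3 - <<'E'
from h import *
t=bot.grab_frame('top');s=bot.grab_frame('scene')
cv2.imwrite('pics/top5.png',t);cv2.imwrite('pics/scene5.png',s)
crop(t,190,180,130,120,6,'pics/c15.png')
crop(s,315,200,130,110,6,'pics/c16.png')
print(bot.observe()['clock'])
E
```

```text
clock: 17.3
position: [0.419, -0.2319, 0.2365]
tool_rot: [1.119, 1.568, -0.737]
force: [1.1, -0.9, -0.4]
grip_width: 0.0338
17.4
```

View pics/c15.png

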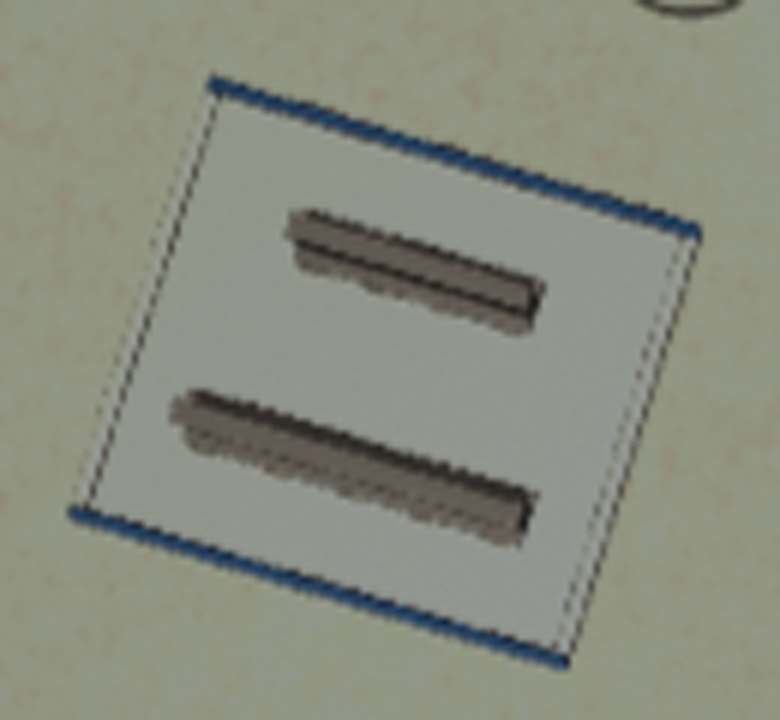

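View pics/c16.png

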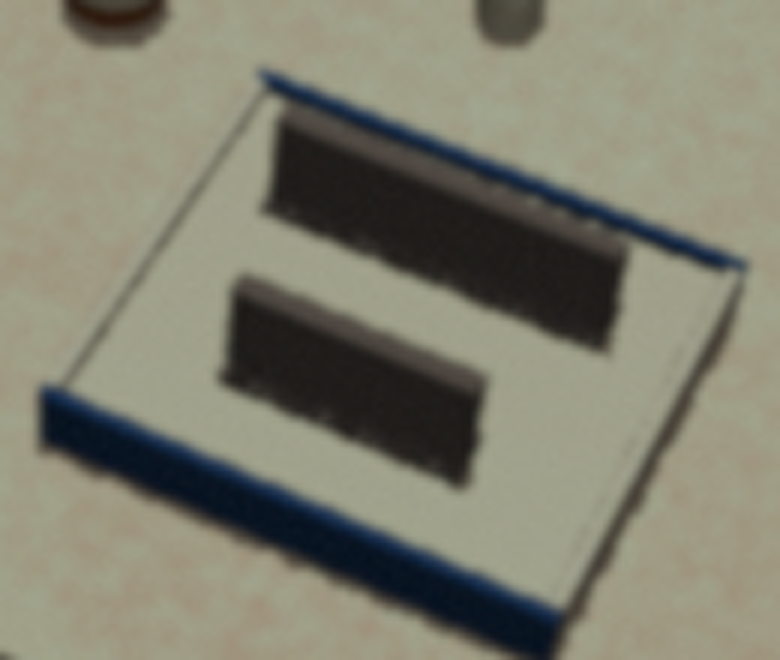

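View pics/top5.png

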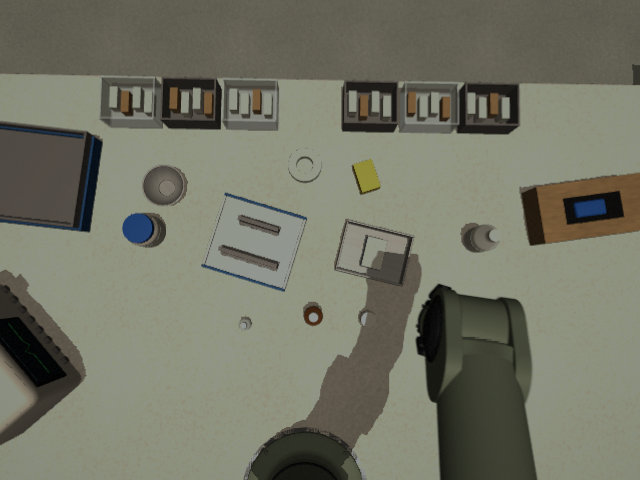

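View pics/scene5.png

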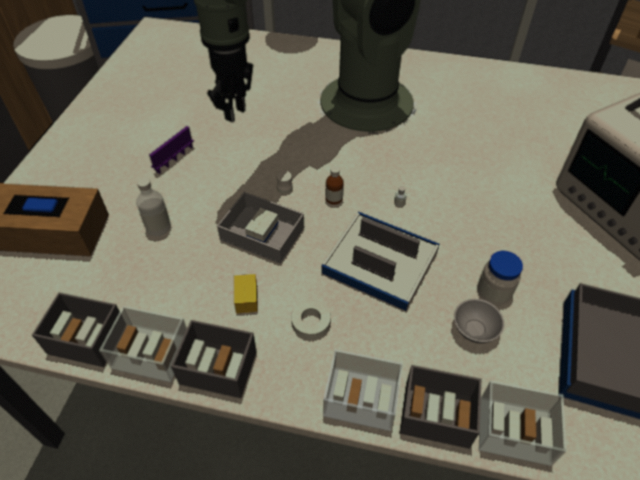

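Both dividers stand in their rows with no gap under the flanges, and the carton and bystanders are in place. As a last check, I'll fit the panel tops at home height (z = 0.072).

```bash
python3 - <<'E'
from m import *
t=cv2.imread('pics/top5.png');S=9;x,y,w,h=210,205,80,66
b=cv2.convertScaleAbs(cv2.resize(t[y:y+h,x:x+w],None,fx=S,fy=S,interpolation=cv2.INTER_CUBIC),alpha=1.6)
th=np.radians(-16.4);R=np.array([[np.cos(th),-np.sin(th)],[np.sin(th),np.cos(th)]])
for c,L in(((.5386,.1363),.138),((.615,.1138),.096)):
  for a,l,z,col in((.01,L,.072,(0,255,0)),(.022,L,.03,(0,0,255))):
    q=np.array([[a,l],[a,-l],[-a,-l],[-a,l]])/2@R.T+c
    p=w2p('top',np.c_[q,np.full(4,z)]);cv2.polylines(b,[np.int32((p-[x,y]+.5)*S-.5)],True,col,1)
cv2.imwrite('pics/c17.png',b)
E
```

```text
(no output)
```

View pics/c17.png

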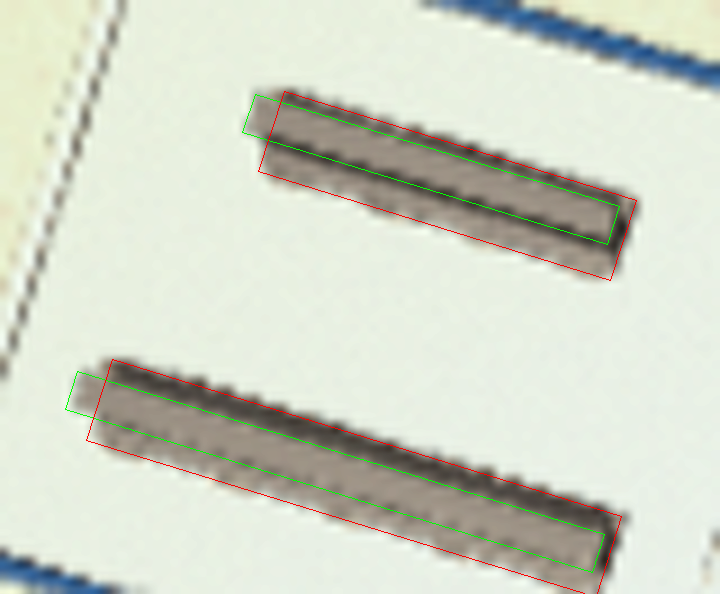

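```bash
python3 -c "
from workcell import bot
print(bot.job_done())"
```

```text
the job is handed in; nothing more can be done
None
```

I moved the carton into the basket, fitted both dividers into the tray, and handed the job in at about 17.4 s on the robot's clock. It gave no verdict, so this rests on my own checks.

- **Carton:** it was gripped across its 46 mm side and set upright, flat on the basket floor, within about 1 mm of the basket's centre.
- **divider_five:** the teeth entered with almost no force. I pressed it until the flange met the plate, with 44 N on the tool. The height then matched fully home to within about 0.5 mm.
- **divider_four:** it turned out to be held about 5 mm off-centre, where the top camera had suggested 3 mm. I corrected this from the scene camera before lowering. It went in freely and stopped at 33 N, with tooth tips about 4.1 mm above the table (4 mm is fully home).
- **Final pictures:** both dividers match the fully-home outline in the top view to about 1 mm, and I saw no tilt or gap. The bystanders look unmoved, and the arm is clear of everything.

The two cameras disagreed by 1–3 mm on the tray's position. I used the top view, which agreed with the arm to about 1 mm.

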